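# Tub of toffees and a gobstopper ready to tip

### The job

Make up the sweet tub next to the scale: pour all six toffees out of the scoop into the tub, then lay the empty scoop down flat on the bench and let go of it. Then take the weighing pan by its bow handle, lift it clear of the scale, and only then turn it a quarter turn in the air and bring its pouring lip over the tub's mouth, keeping the pan level all the way so that the loose gobstopper stays in the middle of it. Finish while still holding the pan there, level and still, with the lip a few centimetres above the tub and the pan touching nothing else, ready to tip; leave the tub where it stands and the other things on the bench alone.

Things in the scene. Friction and masses are not known exactly. Their poses are not given: they have to be found in the camera images.
- scale: Portion scale, white housing 250 x 220 mm and 46 mm high, with a square steel platform 190 x 190 mm whose top is 64 mm above the bench. It does not move. Origin on the bench under the platform's centre; its front panel is at -x (towards the robot), z up. The weighing pan stands on the platform, within about 10 mm of its centre.
- pan: Loose steel weighing pan, 240 g: round dished plate, 172 mm wide, rim 31 mm high, with a pouring lip (46 mm wide tongue, up to 47 mm high) out to 117 mm from the centre at +x and a rigid bow, an arch from the rim at +y over the centre to -y. Origin at the centre of its underside, x to the lip, z up. Starts with the lip pointing away from the robot, within about 0.1 rad of square to the scale.
- pan_grip (a point): Centre of the black grip on top of the pan's bow, 128 mm above the pan's underside and straight above its middle: a bar 64 mm long along the pan's y, 14 mm thick along x (to be pinched), 18 mm high. Below it is free space down to the gobstopper, whose top is 49 mm above the underside. Axes as the pan's.
- pan_lip (a point): Tip of the pan's pouring lip: 116 mm from the pan's centre along its x, 38 mm above its underside.
- pan_well (a point): Where the gobstopper's centre lies when it is in the very middle of the pan: on the pan's axis, 29 mm above its underside. The dish is flat for 14 mm around it, then slopes up at 10 degrees, from 50 mm out at 28 degrees.
- ball_center (a point): Centre of the gobstopper, a loose hard sweet ball of 40 mm diameter, about 48 g, pale cream, lying in the middle of the pan; it rolls freely.
- scoop: Aluminium flat-bottomed sweet scoop, about 140 g, lying loose on the bench at one side of the scale, loaded with the toffees. Tray 115 mm long, 78 mm wide (floor 3 mm thick, sides 20 to 46 mm high), open at the front (+x), a handle behind (-x); 225 mm long overall. Origin under the centre of the tray's floor, x forward, z up.
- scoop_grip (a point): Middle of the scoop's handle, 112 mm behind the scoop's origin and 36 mm above the underside: a level straight bar along the scoop's x, from 68 to 168 mm behind the origin, 18 mm wide along y (to be pinched) and 22 mm high. Axes as the scoop's.
- scoop_nose (a point): Middle of the front edge of the scoop's floor, 57 mm ahead of its origin, 1.5 mm above its underside: the toffees slide out over it. Tipped nose down by 50 degrees or more they all slide out; up to 20 degrees they stay.
- tub: Open round white card sweet tub, empty, about 100 g, standing loose on the bench at the other side of the scale (scoop and tub may be either way round): 140 mm wide at its rim, 112 mm at its foot, 85 mm high, wall 3 mm. Origin at the centre of the underside. (A stack of the same tubs upside down stands far to the left; it is not meant.)
- tub_mouth (a point): Centre of the tub's mouth at the height of its rim, 85 mm above the bench; the opening is 130 mm wide.
- toffee0_mid (a point): Centre of one of the six loose brown toffees, blocks of 22 x 22 x 16 mm, 11 g, lying in the scoop's tray.
- toffee1_mid (a point): Centre of one of the six loose brown toffees, blocks of 22 x 22 x 16 mm, 11 g, lying in the scoop's tray.
- toffee2_mid (a point): Centre of one of the six loose brown toffees, blocks of 22 x 22 x 16 mm, 11 g, lying in the scoop's tray.
- toffee3_mid (a point): Centre of one of the six loose brown toffees, blocks of 22 x 22 x 16 mm, 11 g, lying in the scoop's tray.
- toffee4_mid (a point): Centre of one of the six loose brown toffees, blocks of 22 x 22 x 16 mm, 11 g, lying in the scoop's tray.
- toffee5_mid (a point): Centre of one of the six loose brown toffees, blocks of 22 x 22 x 16 mm, 11 g, lying in the scoop's tray.
- sauce_bottle_mid (a point): Bystander: brown bottle, 64 mm wide, 200 mm high; middle of it.
- jar_mid (a point): Bystander: lidded glass jar, 74 mm wide, 95 mm high; middle of it.
- tape_mid (a point): Bystander: roll of packing tape lying flat, 96 mm wide, 48 mm high; middle of it.
- calculator_mid (a point): Bystander: desk calculator, 130 x 85 x 14 mm; middle of it.
Mind the look-alikes: they are no part of the job. What is shaped like the pan but pink or turquoise is not meant.

How it is judged:
On the way, in this order (a step that is already met when the one before it is completed fails the run):
1. all six toffees are in the tub, and the tub stands upright (horizontal distance between each of toffee0_mid, toffee1_mid, toffee2_mid, toffee3_mid, toffee4_mid, toffee5_mid and tub_mouth below 0.066 m and z of toffee0_mid in the frame of tub_mouth between -0.09 and 0 m and z of toffee1_mid in the frame of tub_mouth between -0.09 and 0 m and z of toffee2_mid in the frame of tub_mouth between -0.09 and 0 m and z of toffee3_mid in the frame of tub_mouth between -0.09 and 0 m and z of toffee4_mid in the frame of tub_mouth between -0.09 and 0 m and z of toffee5_mid in the frame of tub_mouth between -0.09 and 0 m and angle between tub_mouth's own z axis and vertical below 0.1 rad), for 0.2 s.
2. the empty scoop lies flat on the bench, let go of (height (world z) of scoop_grip below 0.042 m and height (world z) of scoop_nose below 0.008 m and angle between scoop_grip's own z axis and vertical below 0.1 rad and contact force between scoop and the fingers below 0.2 N and contact force between scoop and tub below 0.2 N and linear speed of scoop below 0.02 m/s), for 0.2 s.
3. the pan is lifted clear of the scale, level, not yet turned (within 25 degrees of square to the scale) (z of pan_grip in the frame of scale above 0.207 m and contact force between pan and scale below 0.1 N and angle between the x axis of pan and the x axis of scale, either way round below 0.44 rad and angle between pan_grip's own z axis and vertical below 0.12 rad and distance between ball_center and pan_well below 0.018 m).
At the end, for the whole second after the job is handed in: Toffees in the upright tub; scoop flat and free on the bench; pan held by the fingers alone, a quarter turn (+-23 deg) from the scale, level (7 deg), still, gobstopper within 18 mm of its middle, lip tip within 45 mm of the tub's axis and 5 to 100 mm above its rim (all of step 1 and all of step 2 and angle between pan_grip's own z axis and vertical below 0.12 rad and distance between ball_center and pan_well below 0.018 m and contact force between pan and the fingers above 1 N and contact force between pan and scale below 0.1 N and contact force between pan and tub below 0.1 N and contact force between pan and scoop below 0.1 N and contact force between tub and the fingers below 0.1 N and angle between the x axis of pan and the y axis of scale, either way round below 0.4 rad and horizontal distance between pan_lip and tub_mouth below 0.045 m and z of pan_lip in the frame of tub_mouth between 0.005 and 0.1 m and linear speed of pan below 0.02 m/s and angular speed of pan below 0.15 rad/s); the arm keeps its last pose, push and grip.
It fails at once if the gobstopper rolled more than 30 mm from the pan's middle (distance between ball_center and pan_well above 0.03 m).
It fails at once if the pan was tilted by more than 14 degrees (angle between pan_grip's own z axis and vertical above 0.25 rad).
It fails at once if the tub was pushed more than 40 mm from its place or knocked over (distance of tub from where it was at the start of the episode above 0.04 m or angle between tub_mouth's own z axis and vertical above 0.5 rad).
It fails at once if a bystander was disturbed (moved more than 30 mm) (distance of any of sauce_bottle_mid, jar_mid, tape_mid, calculator_mid from where it was at the start of the episode above 0.03 m).
It also fails if it takes over 72 s, if anything falls off the work surface, if the arm or the gripper's body presses on something with over 40 N, if the wrist force passes 120 N, or if a joint passes its speed limit or range.

### The arm

A 6-joint arm with a two-finger parallel gripper is mounted at the origin on the work surface. World frame = base frame: x ahead of the robot, y to its left, z up, the work surface at z = 0. Lengths are in m, angles in rad, forces in N, time in s.
With the tool pointing down it reaches from about 0.375 to 0.975 m from the base axis. Payload 3.8 kg.
Tool frame: the origin (TCP) lies midway between the tips of the shut fingers; the grasp point (between the pads) lies 19 mm behind it; z points along the fingers, y is the direction in which the jaws open and shut (so a half turn about z gives the same grasp; the last joint's range is limited). The gripper opens to 88 mm and grips with 3 to 60 N. Pads are 18 mm wide; open, the fingers measure 123 mm over their backs; the gripper's body (75 mm by 187 mm) begins 45 mm behind the grasp point.
Start: joints at [1.112, 0.264, 1.604, -0, 1.274, -0.037], TCP at [0.276, 0.616, 0.214] pointing down, gripper open.
Joint ranges: [-2.63, 2.63], [-0.94, 2.18], [0.31, 2.57], [-1.31, 4.45], [0, 2.66], [-2.55, 2.55]. Speed limits (rad/s): [2.57, 2.57, 3.14, 3.14, 3.14, 3.14].

### API

Orientations are given as a rotation vector (axis times angle).
In Python, from rig import r, vision, sign_off gives the robot as it stands.
- The arm moves only by the tool move_arm, never from a script. Its argument "series" is a list of rows, each a list of 6 numbers: the shift along the world's x, y, z in m, then the turn, a rotation vector about the world's x, y, z in degrees. In form: [[tx, ty, tz, rx, ry, rz], ...]. A call has 1 to 12 rows; each row shifts and turns the commanded pose from where the row before left it; what a row does not reach is not made up. A row lasts 1/12 s, in which the tool goes at most 41.7 mm and 7.16 degrees, less where a joint would pass 70% of its speed; a pose out of reach is approached as far as the arm can. A call is refused whole if a number of a shift passes 0.0417 or a number of a turn 7.16, either way. A call with a gripper value outside its range is refused whole. "fingers" is the finger opening in m, from 0 to 0.0881, set as the call begins (left out, the last holds). The fingers move at their own pace and stop on an object; "grip_force" is the grip in N (left out, the last holds). Time passes only in rows, so rows that do not move let the fingers close. It gives the time, the measured TCP pose, the force and the opening at its end, in the units of the state.
- r.get_obs(): the state, without advancing time (a new reading comes with each control period).
- vision.grab_frame(name): name is "scene" or "top" or "wrist"; returns a dict with "frame" (400x640x3 uint8, red, green, blue), "fx", "fy", "cx", "cy" (pixels), "k1" (the pictures are not rectified: a ray, as slopes to the right and down, at radius r is drawn at 1 + k1 r^2 times it, then the intrinsics apply), "R" (3x3) and "t" (3): a world point X has camera coordinates R X + t; the wrist camera has in their place "mount" (4x4, takes a point from camera to tool coordinates, whose origin is the TCP and whose axes are the flange's). Camera axes: x right, y down, z forward; pixel columns grow to the right and rows downward; lengths in m; the calibration is good to about 2 mm. A picture is of the moment at which its call begins: read the wrist's pose just before it. There is no depth.
- sign_off(): hands the job in, once; it reports no verdict.
The state is a dict: "time": time; "joints": joint angles; "joint_velocities": joint speeds; "joint_efforts": joint torques, N m; "tcp_pos": TCP position; "ee_rot": TCP orientation; "wrist_force": force on the tool from outside, world axes, zero at the start; "wrist_torque": the same for the moment, N m; "finger_gap": finger opening in m.
Only numpy, scipy, OpenCV 4.12 (cv2) and the standard library are available. Lean on these libraries where they do the work, as an engineer would, in place of code of your own. Each camera call takes 0.05 s, during which the arm holds its last target.

## Working session

There is one attempt and no reset: what is moved stays moved. The work goes in short steps, Python scripts to look and compute and a tool call to move; the robot and the scene stay as the last step left them, time stands still between calls to the robot, and variables do not carry over. Pictures are saved under pics/ and viewed, and the job is handed in when it is done.

Besides the shell and the picture viewer there is one more tool, called by a JSON object that holds its "api" and its "payload", one argument or row to a line. move_arm: Moves the arm, as the interface text tells. Its arguments: {"type":"object","properties":{"series":{"type":"array"},"fingers":{"type":"number"},"grip_force":{"type":"number"}},"required":["series"]}

```bash
ls; mkdir -p pics; python3 - <<'E'
from rig import r, vision
import cv2
print(r.get_obs())
for n in ["scene","top","wrist"]:
    f=vision.grab_frame(n); cv2.imwrite(f"pics/{n}0.png",f["frame"][:,:,::-1])
    print(n,{k:(v.tolist() if hasattr(v,'tolist') else v) for k,v in f.items() if k!="frame"})
E
```

```text
pics
{'time': 0.0, 'joints': array([ 1.11206964e+00,  2.64732003e-01,  1.60535846e+00, -1.53451031e-05,
        1.27368545e+00, -3.69139961e-02]), 'joint_velocities': array([-0.00061576,  0.00024497, -0.00035577,  0.00093151,  0.00022098,
       -0.00018185]), 'joint_efforts': array([-2.42700757e-03, -5.02107382e+01, -3.56873810e+01,  7.24879280e-02,
        2.94169667e-02, -2.04349258e-04]), 'tcp_pos': array([0.27603589, 0.61515122, 0.2130107 ]), 'ee_rot': array([-0.6575642 , -3.07146991,  0.00332978]), 'wrist_force': array([-0.46867255, -0.69855026,  1.07079283]), 'wrist_torque': array([-0.03448681,  0.00699725, -0.02963548]), 'finger_gap': 0.08789882560381586}
scene {'fx': 413.77520066953605, 'fy': 413.77520066953605, 'cx': 320.4644458518833, 'cy': 196.99393912101255, 'k1': -0.07259343950946455, 'R': [[-0.5633819768557247, 0.8258531429400289, -0.02381878355861084], [0.47168585321082, 0.297838774655155, -0.829942480050694], [-0.6783164483004348, -0.47880961833278995, -0.5573402420040129]], 't': [0.3138291389199997, -0.11931866174268961, 1.4466460026095516]}
top {'fx': 373.86435493089294, 'fy': 373.86435493089294, 'cx': 329.12390088614774, 'cy': 194.98704802462728, 'k1': -0.04126949121848176, 'R': [[-0.007124949355870014, -0.9999728649077773, 0.0018720429504705332], [-0.9770311769366328, 0.00656273933306665, -0.21299532799163576], [0.2129772626138635, -0.003346625252151469, -0.9770514242909262]], 't': [-0.0374143694749428, 0.5182938548729911, 1.2167949510693494]}
wrist {'fx': 277.6087443482303, 'fy': 277.6087443482303, 'cx': 317.6827067396643, 'cy': 200.22528602122398, 'k1': 0.003415671366357318, 'mount': [[0.0005635260861179701, -0.9643832666179893, -0.26450821821932957, 0.06651845340199858], [0.9999992311728836, 0.0008356248659773397, -0.0009161794166024375, 0.0003805158641558837], [0.0011045777429906614, -0.2645074985672383, 0.9643829960703942, -0.1694576391372802], [0.0, 0.0, 0.0, 1.0]]}
```

View pics/scene0.png

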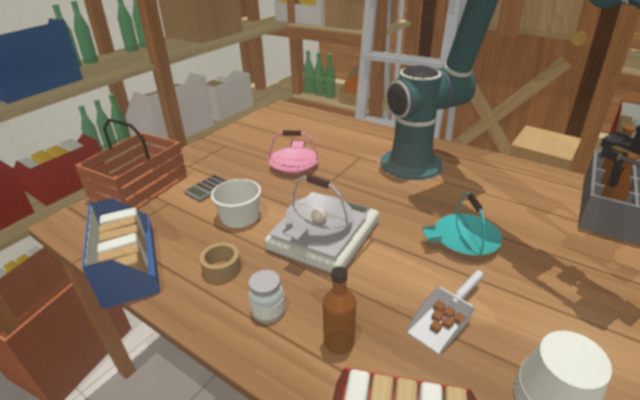

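View pics/top0.png

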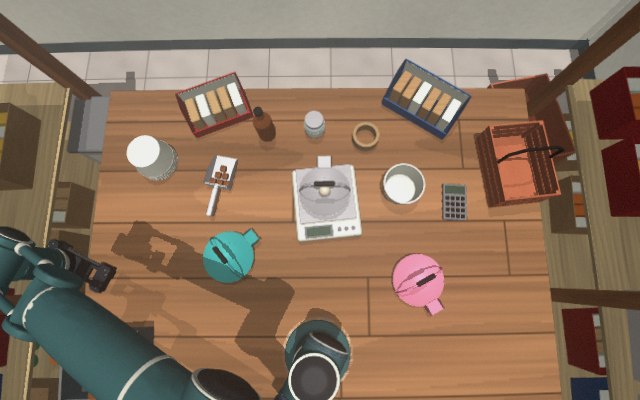

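View pics/wrist0.png

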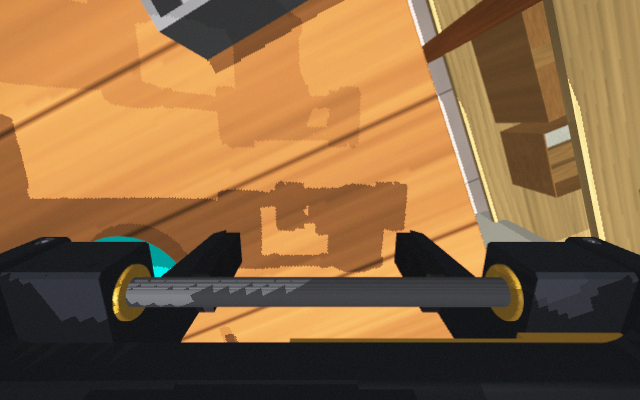

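The scene and top views agree. The scoop is at top (220,180) on the left, the tub at (404,184) on the right, and the steel pan on the scale at (325,190). The pink and turquoise pans are the decoys. Next I'll enlarge these areas and set up the geometry helpers.

```bash
cat > h.py <<'E'
import numpy as np, cv2
from scipy.spatial.transform import Rotation as Ro
from rig import r, vision
def grab(n):
    o=r.get_obs(); f=dict(vision.grab_frame(n))
    if n=="wrist":
        M=np.array(f["mount"]); Rt=Ro.from_rotvec(o["ee_rot"]).as_matrix()
        Rcw=Rt@M[:3,:3]; c=Rt@M[:3,3]+o["tcp_pos"]
        f["R"]=Rcw.T; f["t"]=-Rcw.T@c
    f["R"]=np.array(f["R"]); f["t"]=np.array(f["t"])
    return f
def ray(f,u,v):
    xd=(u-f["cx"])/f["fx"]; yd=(v-f["cy"])/f["fy"]; x,y=xd,yd
    for _ in range(30):
        s=1+f["k1"]*(x*x+y*y); x,y=xd/s,yd/s
    d=f["R"].T@np.array([x,y,1]); return -f["R"].T@f["t"], d/np.linalg.norm(d)
def plane(f,uv,z):
    c,d=ray(f,*uv); return c+d*(z-c[2])/d[2]
def tri(L):
    A=np.zeros((3,3)); b=np.zeros(3); P=[]
    for f,uv in L:
        c,d=ray(f,*uv); m=np.eye(3)-np.outer(d,d); A+=m; b+=m@c; P.append((c,d))
    X=np.linalg.solve(A,b)
    return X, max(np.linalg.norm(np.cross(X-c,d)) for c,d in P)
def proj(f,X):
    p=f["R"]@np.asarray(X)+f["t"]; x,y=p[:2]/p[2]; s=1+f["k1"]*(x*x+y*y)
    return f["fx"]*x*s+f["cx"], f["fy"]*y*s+f["cy"]
def crop(f,name,u0,v0,u1,v1,k):
    im=f["frame"][v0:v1,u0:u1,::-1]; cv2.imwrite("pics/"+name,cv2.resize(im,None,fx=k,fy=k,interpolation=cv2.INTER_CUBIC))
E
python3 - <<'E'
from h import *
t=grab("top"); s=grab("scene")
crop(t,"t_scoop.png",190,140,260,225,7); crop(s,"s_scoop.png",400,260,500,360,6)
crop(t,"t_pan.png",285,145,435,245,5); crop(s,"s_pan.png",200,165,390,280,4)
E
```

```text
(no output)
```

View pics/t_scoop.png

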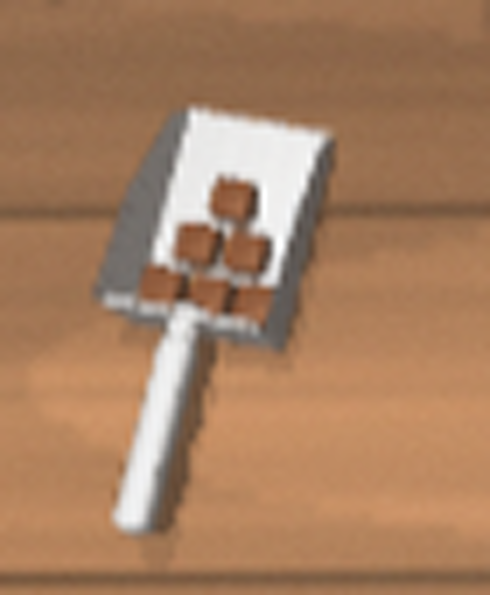

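View pics/s_scoop.png

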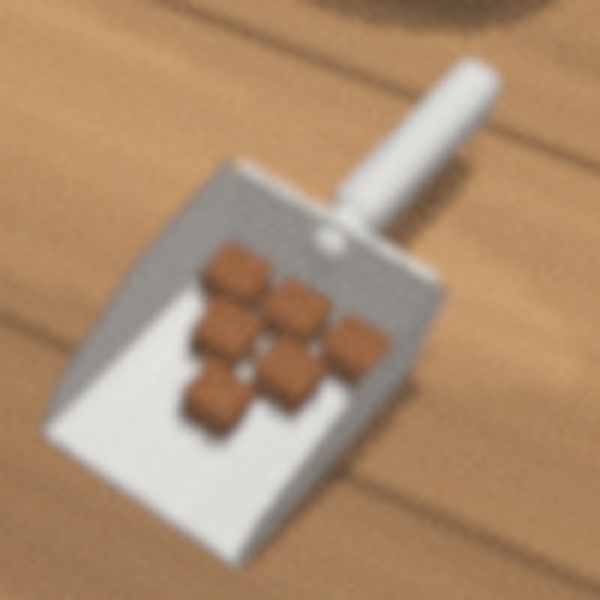

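View pics/t_pan.png

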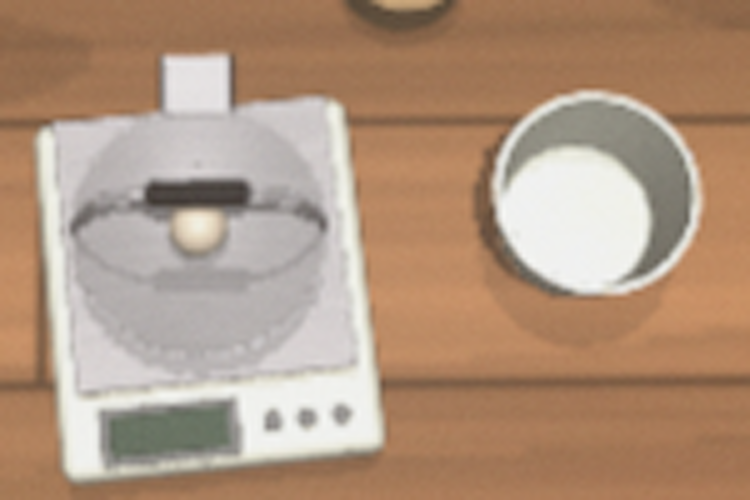

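View pics/s_pan.png

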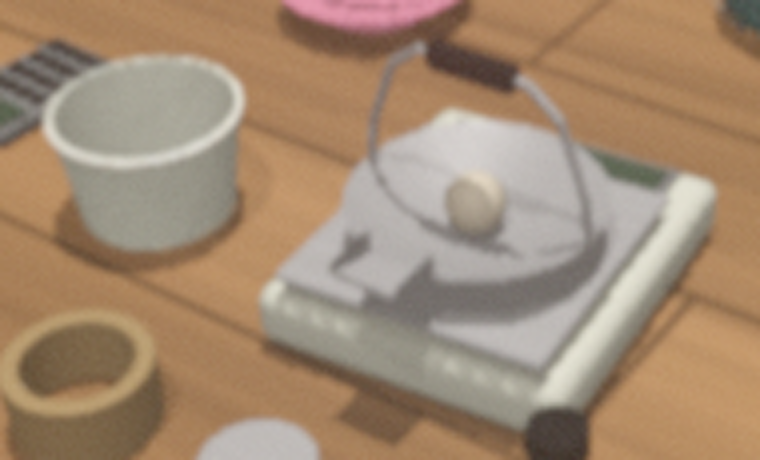

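```bash
python3 - <<'E'
from h import *
np.set_printoptions(precision=4,suppress=True)
t=grab("top"); s=grab("scene")
T=lambda u,v:(285+u/5,145+v/5); S=lambda u,v:(200+u/4,165+v/4)
ts=lambda u,v:(190+u/7,140+v/7); ss=lambda u,v:(400+u/6,260+v/6)
def p(n,a,b): print(n,*tri([(t,a),(s,b)]))
p("hrear",ts(138,525),ss(475,72)); p("hfront",ts(185,320),ss(352,203))
a=ts(190,108),ss(238,565); b=ts(330,133),ss(45,432)
p("cornL",*a); p("cornR",*b)
for n,u in (("cornL",a),("cornR",b)): print(n,plane(t,u[0],.002),plane(s,u[1],.002))
print("handle top from top cam z=.047",plane(t,ts(138,525),.047),plane(t,ts(185,320),.047))
p("barc",T(197,193),S(473,64)); p("barL",T(146,193),S(516,77)); p("barR",T(249,193),S(430,52))
p("ball",T(198,231),S(474,203)); p("tub",T(598,194),S(144,111))
print("tub z085",plane(t,T(598,194),.085),plane(s,S(144,111),.085))
for c in [(53,124),(325,97),(358,368),(80,394)]: print("plat",plane(t,T(*c),.064))
p("lip",T(197,55),S(385,290))
print("lip z",plane(t,T(197,55),.11))
E
```

```text
hrear [0.4537 0.3703 0.0389] 0.002125291225558552
hfront [0.554  0.3524 0.0476] 0.00424870606664645
cornL [ 0.6806  0.369  -0.001 ] 0.0018160033400619524
cornR [0.6661 0.2934 0.0006] 0.0007730481543255974
cornL [0.6802 0.3664 0.002 ] [0.682  0.3711 0.002 ]
cornR [0.666  0.2924 0.002 ] [0.6668 0.2944 0.002 ]
handle top from top cam z=.047 [0.453  0.3656 0.047 ] [0.5554 0.3485 0.047 ]
barc [ 0.5235 -0.0253  0.1913] 0.0012417468472912185
barL [0.5235 0.0058 0.1924] 0.0011862816205367136
barR [ 0.5237 -0.0571  0.1896] 0.0012002549677314685
ball [ 0.5242 -0.026   0.0872] 1.0865879115907643e-05
tub [ 0.5495 -0.2949  0.0775] 0.0011617209960058416
tub z085 [ 0.5484 -0.2943  0.085 ] [ 0.557  -0.2846  0.085 ]
plat [0.6055 0.0735 0.064 ]
plat [ 0.6236 -0.1137  0.064 ]
plat [ 0.435  -0.1321  0.064 ]
plat [0.4188 0.0533 0.064 ]
lip [ 0.6385 -0.0195  0.0991] 0.007707726635806296
lip z [ 0.6393 -0.026   0.11  ]
```

Measured so far:

| Thing | Position (m) | Heading |
|---|---|---|
| Scoop grip line | near (0.527, 0.357) | yaw about -10° |
| Pan grip | (0.5235, -0.0255, 0.191) | yaw about 0° |
| Tub | (0.549, -0.294) | – |
| Scale | centre (0.521, -0.030) | yaw about 6° |

The heights match the text. I'll go over the scoop handle with the camera on the tray side.

{"api": "move_arm", "payload": {
  "series": [
    [0.0104,-0.0107,-0.0026,0,0,-6.92],
    [0.0104,-0.0107,-0.0026,0,0,-6.92],
    [0.0104,-0.0107,-0.0026,0,0,-6.92],
    [0.0104,-0.0107,-0.0026,0,0,-6.92],
    [0.0104,-0.0107,-0.0026,0,0,-6.92],
    [0.0104,-0.0107,-0.0026,0,0,-6.92],
    [0.0104,-0.0107,-0.0026,0,0,-6.92],
    [0.0104,-0.0107,-0.0026,0,0,-6.92],
    [0.0104,-0.0107,-0.0026,0,0,-6.92],
    [0.0104,-0.0107,-0.0026,0,0,-6.92],
    [0.0104,-0.0107,-0.0026,0,0,-6.92],
    [0.0104,-0.0107,-0.0026,0,0,-6.92]
  ],
  "fingers": 0.088
}}

```text
time: 1.35
tcp_pos: [0.4016, 0.4869, 0.183]
ee_rot: [-2.534, -1.857, -0.0]
wrist_force: [0.6, 0.4, -0.3]
finger_gap: 0.0877
```

{"api": "move_arm", "payload": {
  "series": [
    [0.0104,-0.0107,-0.0026,0,0,-6.92],
    [0.0104,-0.0107,-0.0026,0,0,-6.92],
    [0.0104,-0.0107,-0.0026,0,0,-6.92],
    [0.0104,-0.0107,-0.0026,0,0,-6.92],
    [0.0104,-0.0107,-0.0026,0,0,-6.92],
    [0.0104,-0.0107,-0.0026,0,0,-6.92],
    [0.0104,-0.0107,-0.0026,0,0,-6.92],
    [0.0104,-0.0107,-0.0026,0,0,-6.92],
    [0.0104,-0.0107,-0.0026,0,0,-6.92],
    [0.0104,-0.0107,-0.0026,0,0,-6.92],
    [0.0104,-0.0107,-0.0026,0,0,-6.92],
    [0.0104,-0.0107,-0.0026,0,0,-6.92]
  ]
}}

```text
time: 2.35
tcp_pos: [0.5264, 0.3585, 0.1518]
ee_rot: [-3.128, 0.29, -0.0]
wrist_force: [-0.3, -0.4, -0.2]
finger_gap: 0.0882
```

```bash
python3 - <<'E'
from h import *
np.set_printoptions(precision=4,suppress=True)
o=r.get_obs(); print(o["time"],o["joints"],o["tcp_pos"],Ro.from_rotvec(o["ee_rot"]).as_matrix())
f=grab("wrist"); cv2.imwrite("pics/w1.png",f["frame"][:,:,::-1])
for X in [(.506,.360,.047),(.5265,.3574,.047),(.4537,.368,.047),(.6806,.3675,.002),(.6661,.293,.002)]: print(X,proj(f,X))
E
```

```text
2.35 [0.5587 0.2372 1.7551 0.     1.1491 2.3143] [0.5264 0.3585 0.1518] [[ 0.983  -0.1838  0.0001]
 [-0.1838 -0.983   0.0001]
 [ 0.0001 -0.0001 -1.    ]]
(0.506, 0.36, 0.047) (np.float64(319.59652418761954), np.float64(213.50467554929284))
(0.5265, 0.3574, 0.047) (np.float64(318.4544415298279), np.float64(194.21404667605134))
(0.4537, 0.368, 0.047) (np.float64(321.0883955786925), np.float64(259.7927907622634))
(0.6806, 0.3675, 0.002) (np.float64(281.3847862672095), np.float64(42.82454061121052))
(0.6661, 0.293, 0.002) (np.float64(354.9493020991391), np.float64(43.501353042247274))
```

View pics/w1.png

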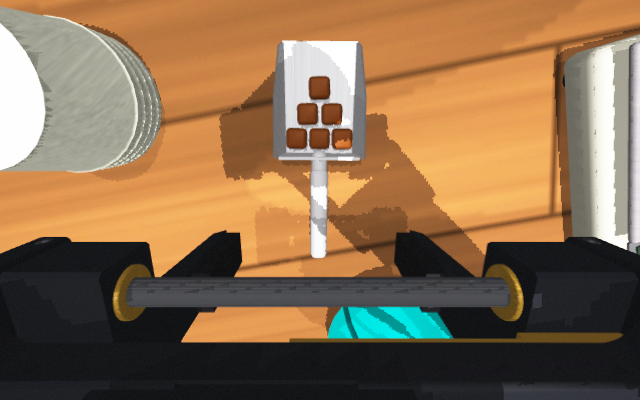

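The wrist view shows the handle on the image centreline, from (318,158) to (318,258), with the tray corners within 2 px of where I predicted. I'll descend and grip.

{"api": "move_arm", "payload": {
  "series": [
    [0,-0.001,-0.02,0,0,0],
    [0,0,-0.02,0,0,0],
    [0,0,-0.02,0,0,0],
    [0,0,-0.02,0,0,0],
    [0,0,-0.018,0,0,0],
    [0,0,-0.016,0,0,0],
    [0,0,-0.012,0,0,0],
    [0,0,-0.009,0,0,0],
    [0,0,0,0,0,0]
  ]
}}

```text
time: 3.15
tcp_pos: [0.5244, 0.3574, 0.0147]
ee_rot: [3.127, -0.279, -0.005]
wrist_force: [-0.5, -0.6, -0.7]
finger_gap: 0.0882
```

{"api": "move_arm", "payload": {
  "series": [
    [0,0,0,0,0,0],
    [0,0,0,0,0,0],
    [0,0,0,0,0,0],
    [0,0,0,0,0,0],
    [0,0,0,0,0,0],
    [0,0,0,0,0,0],
    [0,0,0,0,0,0]
  ],
  "fingers": 0.0,
  "grip_force": 55
}}

```text
time: 3.73
tcp_pos: [0.5261, 0.3581, 0.0173]
ee_rot: [-3.129, 0.28, -0.001]
wrist_force: [0.4, -0.3, 0.7]
finger_gap: 0.0435
```

{"api": "move_arm", "payload": {
  "series": [
    [0,0,0,0,0,0],
    [0,0,0,0,0,0],
    [0,0,0,0,0,0],
    [0,0,0,0,0,0],
    [0,0,0,0,0,0],
    [0,0,0,0,0,0]
  ]
}}

```text
time: 4.23
tcp_pos: [0.5259, 0.3579, 0.0169]
ee_rot: [3.129, -0.28, -0.0]
wrist_force: [0.1, -0.4, -0.3]
finger_gap: 0.0169
```

{"api": "move_arm", "payload": {
  "series": [
    [0,0,0.003,0,0,0],
    [0,0,0.006,0,0,0],
    [0,0,0.01,0,0,0],
    [0,0,0.014,0,0,0],
    [0,0,0.017,0,0,0],
    [0,0,0.02,0,0,0],
    [0,0,0.02,0,0,0],
    [0,0,0.016,0,0,0],
    [0,0,0.01,0,0,0],
    [0,0,0.005,0,0,0],
    [0,0,0,0,0,0]
  ]
}}

```text
time: 5.15
tcp_pos: [0.5269, 0.3587, 0.1401]
ee_rot: [-3.127, 0.28, -0.004]
wrist_force: [0.5, 1.1, -1.5]
finger_gap: 0.0169
```

```bash
python3 - <<'E'
from h import *
np.set_printoptions(precision=4,suppress=True)
o=r.get_obs(); print(o["time"],o["joints"],o["tcp_pos"],o["finger_gap"],o["wrist_force"],o["wrist_torque"])
f=grab("wrist"); cv2.imwrite("pics/w2.png",f["frame"][:,:,::-1])
f=grab("scene"); crop(f,"s2.png",380,200,540,360,4)
E
```

```text
5.15 [0.5586 0.2457 1.7674 0.0001 1.1251 2.3082] [0.5269 0.3587 0.1401] 0.016942161276984922 [ 0.5404  1.0664 -1.5058] [ 0.1124  0.3413 -0.0059]
```

View pics/w2.png

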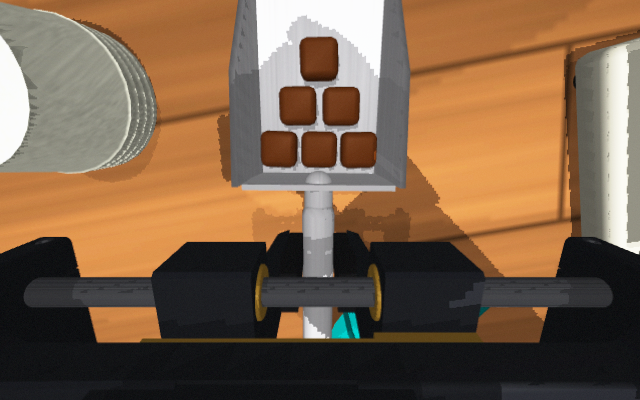

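View pics/s2.png

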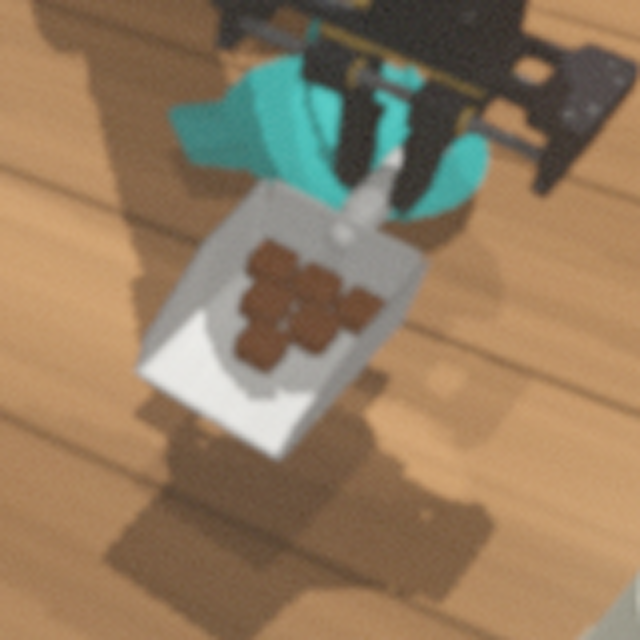

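The scoop is held level with all six toffees in it. Next I carry it over towards the tub, above the height of the pan's bow.

{"api": "move_arm", "payload": {
  "series": [
    [0,0,0.005,0,0,0],
    [0,0,0.01,0,0,0],
    [-0.001,-0.004,0.015,0,0,0],
    [-0.002,-0.008,0.02,0,0,0],
    [-0.003,-0.012,0.02,0,0,0],
    [-0.004,-0.016,0.02,0,0,0],
    [-0.005,-0.02,0.015,0,0,0],
    [-0.006,-0.024,0.012,0,0,0],
    [-0.006,-0.028,0.008,0,0,0],
    [-0.007,-0.03,0.005,0,0,0],
    [-0.007,-0.03,0,0,0,0],
    [-0.007,-0.03,0,0,0,0]
  ]
}}

```text
time: 6.25
tcp_pos: [0.4776, 0.1549, 0.2688]
ee_rot: [-3.129, 0.28, -0.002]
wrist_force: [0.3, -0.3, -3.1]
finger_gap: 0.017
```

{"api": "move_arm", "payload": {
  "series": [
    [-0.008,-0.034,0,0,0,-1.5],
    [-0.008,-0.034,0,0,0,-1.5],
    [-0.008,-0.034,0,0,0,-1.5],
    [-0.008,-0.034,0,0,0,-1.5],
    [-0.008,-0.034,0,0,0,-1.5],
    [-0.008,-0.034,0,0,0,-1.5],
    [-0.008,-0.034,0,0,0,-1.5],
    [-0.007,-0.032,0,0,0,-1.5],
    [-0.007,-0.028,0,0,0,-1.5],
    [-0.006,-0.024,0,0,0,-1.5],
    [-0.005,-0.018,0,0,0,-1.5],
    [-0.006,-0.012,0,0,0,-1.3]
  ]
}}

```text
time: 7.25
tcp_pos: [0.3903, -0.1979, 0.2682]
ee_rot: [3.046, -0.766, -0.0]
wrist_force: [0.4, 0.2, -1.9]
finger_gap: 0.0167
```

{"api": "move_arm", "payload": {
  "series": [
    [0,-0.008,-0.004,0,0,0],
    [0,-0.004,-0.008,0,0,0],
    [0,0,-0.012,0,0,0],
    [0,0,-0.01,0,0,0],
    [0,0,-0.006,0,0,0],
    [0,0,0,0,0,0],
    [0,0,0,0,0,0]
  ]
}}

```text
time: 7.83
tcp_pos: [0.3906, -0.207, 0.2269]
ee_rot: [-3.048, 0.759, 0.003]
wrist_force: [-0.9, 0.1, -2.4]
finger_gap: 0.0173
```

```bash
python3 - <<'E'
from h import *
np.set_printoptions(precision=4,suppress=True)
o=r.get_obs(); R=Ro.from_rotvec(o["ee_rot"]).as_matrix(); print(o["time"],o["joints"],o["tcp_pos"],o["finger_gap"]);print(R)
f=grab("wrist"); cv2.imwrite("pics/w3.png",f["frame"][:,:,::-1])
# expected nose corners if scoop rigidly level in tool
g=o["tcp_pos"]-R[:,2]*0.019
for y in (.037,-.037):
    X=g+R@np.array([.149,y,.0345]); print(X,proj(f,X))
X=g+R@np.array([.035,.04,-.010]);print(X,proj(f,X)); X=g+R@np.array([.035,-.04,-.010]);print(X,proj(f,X))
s=grab("scene"); cv2.imwrite("pics/s3.png",s["frame"][:,:,::-1]); t=grab("top"); cv2.imwrite("pics/t3.png",t["frame"][:,:,::-1])
E
```

```text
7.8333 [-0.5438 -0.1972  2.0563  0.0001  1.2845  1.5152] [ 0.3906 -0.207   0.2269] 0.017312478566374925
[[ 0.8832 -0.4691 -0.0016]
 [-0.4691 -0.8832  0.0011]
 [-0.002  -0.0002 -1.    ]]
[ 0.5048 -0.3096  0.2111] (np.float64(383.64158007943877), np.float64(-22.752008570268032))
[ 0.5396 -0.2442  0.2111] (np.float64(252.75441125161737), np.float64(-22.90854458918986))
[ 0.4028 -0.2588  0.2558] (np.float64(395.13429525368224), np.float64(191.7514204636415))
[ 0.4404 -0.1881  0.2558] (np.float64(241.27517610547105), np.float64(191.70513300954383))
```

View pics/w3.png

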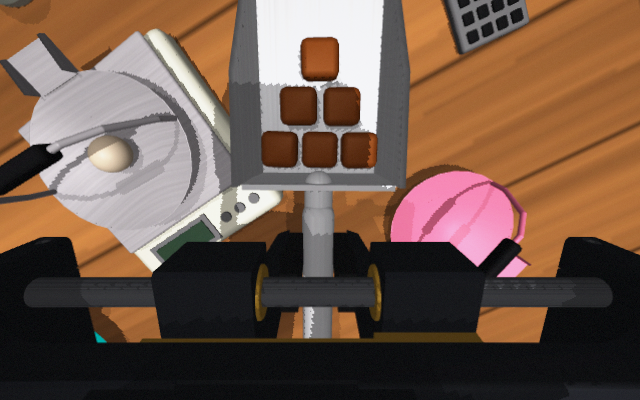

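View pics/s3.png

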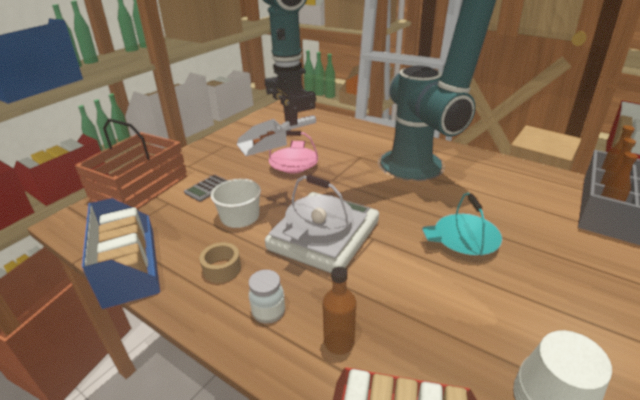

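```bash
python3 - <<'E'
from h import *
np.set_printoptions(precision=4,suppress=True)
t=grab("top"); s=grab("scene")
def circ(P):
    A=np.c_[2*P,np.ones(len(P))]; c=np.linalg.lstsq(A,(P**2).sum(1),rcond=None)[0]; return c[:2],np.sqrt(c[2]+c[:2]@c[:2])
P=np.array([plane(s,(200+u/4,165+v/4),.085)[:2] for u,v in [(43,118),(246,103),(150,56),(125,166),(70,150),(215,68)]]); print("scene",*circ(P))
P=np.array([plane(t,(285+u/5,145+v/5),.085)[:2] for u,v in [(494,190),(702,198),(592,90),(610,298),(540,108),(680,255)]]); print("top",*circ(P))
# foot (outer) in top: white inner floor circle at z~.003
P=np.array([plane(t,(285+u/5,145+v/5),.003)[:2] for u,v in [(498,220),(652,220),(575,146),(580,292),(525,165),(635,170)]]); print("floor",*circ(P))
crop(s,"s_tub.png",205,170,270,235,8)
E
```

```text
scene [ 0.5536 -0.2868] 0.0695788800940887
top [ 0.5493 -0.294 ] 0.07028930614039199
floor [ 0.551  -0.2954] 0.054452506572992596
```

View pics/s_tub.png

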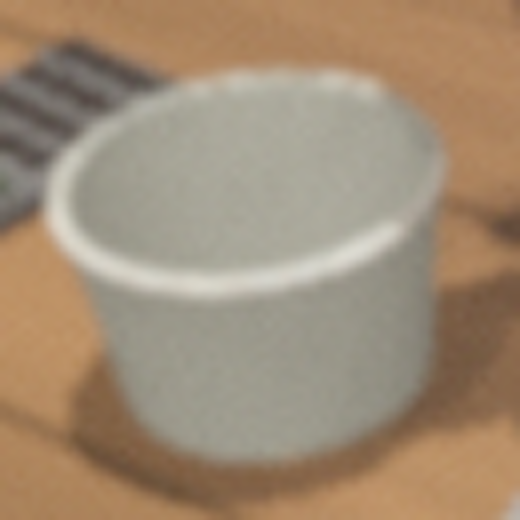

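The rim circle fits give radii of 69.6 and 70.3 mm, so the height is right, and put the tub centre near (0.551, -0.293). Now I'll work out the descent and the tilting path that pivots about the nose.

```bash
cat > pour.py <<'E'
from h import *
np.set_printoptions(precision=4,suppress=True)
s=np.array([.8832,-.4691,0]);up=np.array([0,0,1.]);N0=np.array([.551,-.293,0])-.03*s
def tcp(th,z):
    c,q=np.cos(th),np.sin(th); xs=c*s-q*up; zs=q*s+c*up
    nose=N0+up*z; g=nose-.149*xs+.0345*zs
    return g-.019*zs
def zs(d): return float(np.interp(d,[0,20,45,65],[.118,.118,.085,.078]))
if __name__=="__main__":
    o=r.get_obs(); print("level start delta",tcp(0,.118)-o["tcp_pos"])
    p=tcp(0,.118)
    for d in [4,8,12,16,20,23,26,29,32,35,38,41,44,47,50,53,56,59,62]:
        n=tcp(np.radians(d),zs(d)); print(d,n-p,n); p=n
E
python3 pour.py
```

```text
level start delta [ 0.0015 -0.001  -0.0951]
4 [ 0.0013 -0.0007  0.0104] [ 0.3942 -0.2097  0.1439]
8 [ 0.0019 -0.001   0.0102] [ 0.3961 -0.2107  0.1541]
12 [ 0.0025 -0.0013  0.0101] [ 0.3986 -0.2121  0.1641]
16 [ 0.0031 -0.0017  0.0098] [ 0.4018 -0.2137  0.174 ]
20 [ 0.0037 -0.002   0.0096] [ 0.4055 -0.2157  0.1835]
23 [ 0.0032 -0.0017  0.003 ] [ 0.4087 -0.2174  0.1865]
26 [ 0.0035 -0.0019  0.0028] [ 0.4122 -0.2193  0.1893]
29 [ 0.0038 -0.002   0.0026] [ 0.416  -0.2213  0.1919]
32 [ 0.0041 -0.0022  0.0023] [ 0.4202 -0.2235  0.1943]
35 [ 0.0044 -0.0023  0.0021] [ 0.4246 -0.2258  0.1964]
38 [ 0.0047 -0.0025  0.0018] [ 0.4292 -0.2283  0.1982]
41 [ 0.0049 -0.0026  0.0015] [ 0.4342 -0.2309  0.1997]
44 [ 0.0052 -0.0028  0.0012] [ 0.4394 -0.2337  0.201 ]
47 [ 0.0054 -0.0029  0.0029] [ 0.4448 -0.2366  0.2038]
50 [ 0.0056 -0.003   0.0035] [ 0.4504 -0.2396  0.2074]
53 [ 0.0058 -0.0031  0.0032] [ 0.4562 -0.2427  0.2105]
56 [ 0.006  -0.0032  0.0028] [ 0.4623 -0.2459  0.2133]
59 [ 0.0062 -0.0033  0.0025] [ 0.4685 -0.2492  0.2158]
62 [ 0.0063 -0.0034  0.0021] [ 0.4748 -0.2525  0.2179]
```

{"api": "move_arm", "payload": {
  "series": [
    [0.001,-0.001,-0.004,0.94,1.77,0],
    [0.0025,-0.0015,-0.007,1.56,2.94,0],
    [0.003,-0.0016,-0.009,1.56,2.94,0],
    [0.003,-0.0016,-0.009,1.56,2.94,0],
    [0.003,-0.0016,-0.0075,1.56,2.94,0],
    [0.0015,-0.0008,-0.0045,1.25,2.36,0],
    [0.001,-0.0006,-0.0024,0.95,1.77,0],
    [0,0,0,0,0,0],
    [0,0,0,0,0,0]
  ]
}}

```text
time: 8.83
tcp_pos: [0.4065, -0.217, 0.1842]
ee_rot: [-2.924, 0.73, 0.515]
wrist_force: [-0.1, 0.5, -2.7]
finger_gap: 0.017
```

```bash
python3 - <<'E'
from h import *
np.set_printoptions(precision=4,suppress=True)
o=r.get_obs(); R=Ro.from_rotvec(o["ee_rot"]).as_matrix(); print(o["time"],o["joints"],o["tcp_pos"],o["finger_gap"]);print(R)
g=o["tcp_pos"]-R[:,2]*0.019; print("nose",g+R@np.array([.149,0,.0345]))
f=grab("scene"); crop(f,"s4.png",190,80,340,240,4)
f=grab("top"); crop(f,"t4.png",320,130,460,280,4)
E
```

```text
8.8333 [-0.5324  0.134   1.8569 -0.0151  1.4988  1.5316] [ 0.4065 -0.217   0.1842] 0.016987479361326975
[[ 0.8295 -0.47   -0.3016]
 [-0.4419 -0.8826  0.1602]
 [-0.3415  0.0004 -0.9399]]
nose [ 0.5254 -0.2803  0.1188]
```

View pics/s4.png

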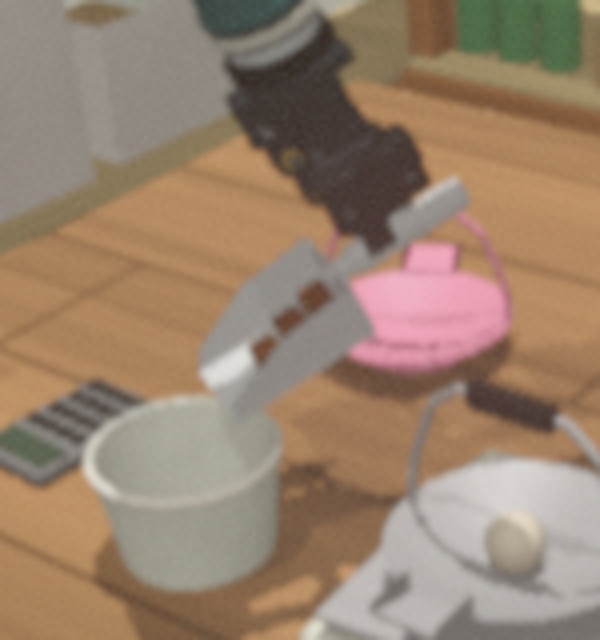

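View pics/t4.png

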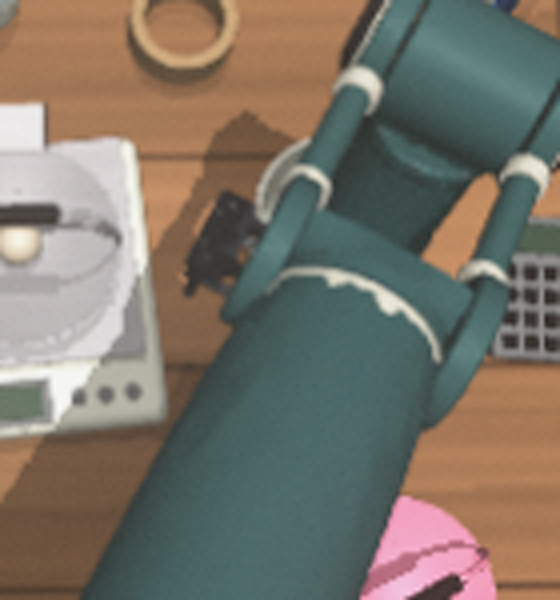

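The scoop is over the tub, nose just above the mouth, toffees still in place. I'll pour.

{"api": "move_arm", "payload": {
  "series": [
    [0.0032,-0.0017,0.003,1.41,2.65,0],
    [0.0035,-0.0019,0.0028,1.41,2.65,0],
    [0.0038,-0.002,0.0026,1.41,2.65,0],
    [0.0041,-0.0022,0.0023,1.41,2.65,0],
    [0.0044,-0.0023,0.0021,1.41,2.65,0],
    [0.0047,-0.0025,0.0018,1.41,2.65,0],
    [0.0049,-0.0026,0.0015,1.41,2.65,0],
    [0.0052,-0.0028,0.0012,1.41,2.65,0],
    [0.0054,-0.0029,0.0029,1.41,2.65,0],
    [0.0056,-0.003,0.0035,1.41,2.65,0],
    [0.0058,-0.0031,0.0032,1.41,2.65,0],
    [0.006,-0.0032,0.0028,1.41,2.65,0]
  ]
}}

```text
time: 9.93
tcp_pos: [0.4632, -0.2473, 0.2156]
ee_rot: [-2.514, 0.628, 1.335]
wrist_force: [0.9, 0.7, -1.3]
finger_gap: 0.0174
```

{"api": "move_arm", "payload": {
  "series": [
    [0.0062,-0.0033,0.0025,1.41,2.65,0],
    [0.0063,-0.0034,0.0021,1.41,2.65,0],
    [0,0,0,0,0,0],
    [0,0,0,0,0,0],
    [0,0,0,0,0,0],
    [0,0,0,0,0,0],
    [0,0,0,0,0,0]
  ]
}}

```text
time: 10.52
tcp_pos: [0.4749, -0.2535, 0.2201]
ee_rot: [-2.426, 0.606, 1.454]
wrist_force: [-0.2, 0.5, -0.7]
finger_gap: 0.0167
```

```bash
python3 - <<'E'
from h import *
np.set_printoptions(precision=4,suppress=True)
o=r.get_obs(); R=Ro.from_rotvec(o["ee_rot"]).as_matrix(); print(o["time"],o["joints"],o["tcp_pos"],o["finger_gap"]);print(R)
g=o["tcp_pos"]-R[:,2]*0.019; print("nose",g+R@np.array([.149,0,.0345]))
f=grab("scene"); crop(f,"s5.png",190,80,340,240,4)
f=grab("wrist"); cv2.imwrite("pics/w5.png",f["frame"][:,:,::-1])
E
```

```text
10.5167 [-0.5186  0.7409  1.2603 -0.0332  2.2196  1.5373] [ 0.4749 -0.2535  0.2201] 0.01672950315154684
[[ 0.4161 -0.4697 -0.7786]
 [-0.222  -0.8828  0.4139]
 [-0.8818  0.0007 -0.4716]]
nose [ 0.5249 -0.2802  0.0814]
```

View pics/s5.png

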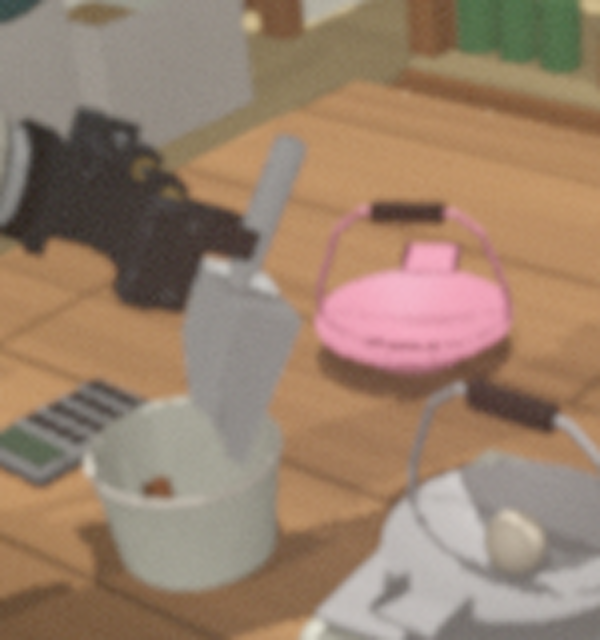

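View pics/w5.png

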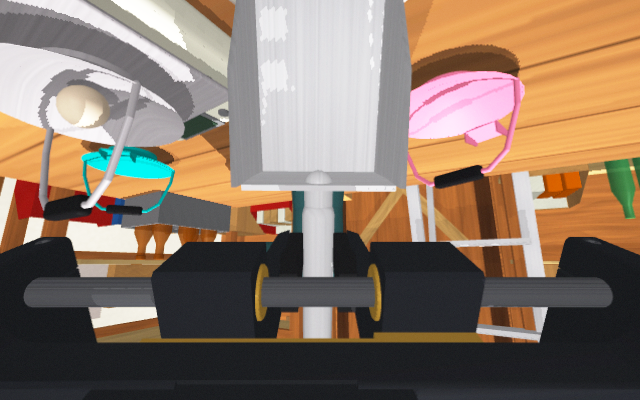

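Scoop empty (clear tray in the wrist view, toffees visible in the tub). I'll lift out, level it, and carry it back to its original free spot.

{"api": "move_arm", "payload": {
  "series": [
    [0,0,0.008,0,0,0],
    [0,0,0.016,0,0,0],
    [0,0,0.02,0,0,0],
    [0,0,0.018,0,0,0],
    [0,0,0.012,0,0,0],
    [0,0,0,0,0,0]
  ]
}}

```text
time: 11.12
tcp_pos: [0.4759, -0.254, 0.2971]
ee_rot: [-2.429, 0.607, 1.45]
wrist_force: [-0.3, 0.8, -0.7]
finger_gap: 0.0167
```

{"api": "move_arm", "payload": {
  "series": [
    [-0.007,0.0037,0,-2.44,-4.58,0],
    [-0.007,0.0037,0,-2.44,-4.58,0],
    [-0.007,0.0037,0,-2.44,-4.58,0],
    [-0.007,0.0037,0,-2.44,-4.58,0],
    [-0.007,0.0037,0,-2.44,-4.58,0],
    [-0.007,0.0037,0,-2.44,-4.58,0],
    [-0.007,0.0037,0,-2.44,-4.58,0],
    [-0.007,0.0037,0,-2.44,-4.58,0],
    [-0.007,0.0037,0,-2.44,-4.58,0],
    [-0.007,0.0037,0,-2.44,-4.58,0],
    [-0.007,0.0037,0,-2.44,-4.58,0],
    [-0.007,0.0037,0,-2.2,-4.13,0]
  ]
}}

```text
time: 12.12
tcp_pos: [0.3901, -0.2086, 0.2928]
ee_rot: [3.047, -0.761, -0.002]
wrist_force: [0.2, 1.2, -1.8]
finger_gap: 0.0171
```

{"api": "move_arm", "payload": {
  "series": [
    [0,0,0,0,0,0],
    [0,0,0,0,0,0]
  ]
}}

```text
time: 12.28
tcp_pos: [0.3896, -0.2083, 0.293]
ee_rot: [-3.047, 0.762, 0.008]
wrist_force: [0.9, -0.1, -0.8]
finger_gap: 0.017
```

```bash
python3 - <<'E'
from h import *
np.set_printoptions(precision=4,suppress=True)
o=r.get_obs(); R=Ro.from_rotvec(o["ee_rot"]).as_matrix(); print(o["time"],o["joints"],o["tcp_pos"],o["finger_gap"]);print(R)
f=grab("scene"); crop(f,"s6.png",190,60,360,240,4)
f=grab("top"); crop(f,"t6.png",320,130,460,280,4)
E
```

```text
12.2833 [-0.5466 -0.2279  1.9611 -0.001   1.4132  1.5143] [ 0.3896 -0.2083  0.293 ] 0.01700912822396521
[[ 0.8824 -0.4706 -0.0046]
 [-0.4706 -0.8824  0.0016]
 [-0.0048  0.0007 -1.    ]]
```

View pics/s6.png

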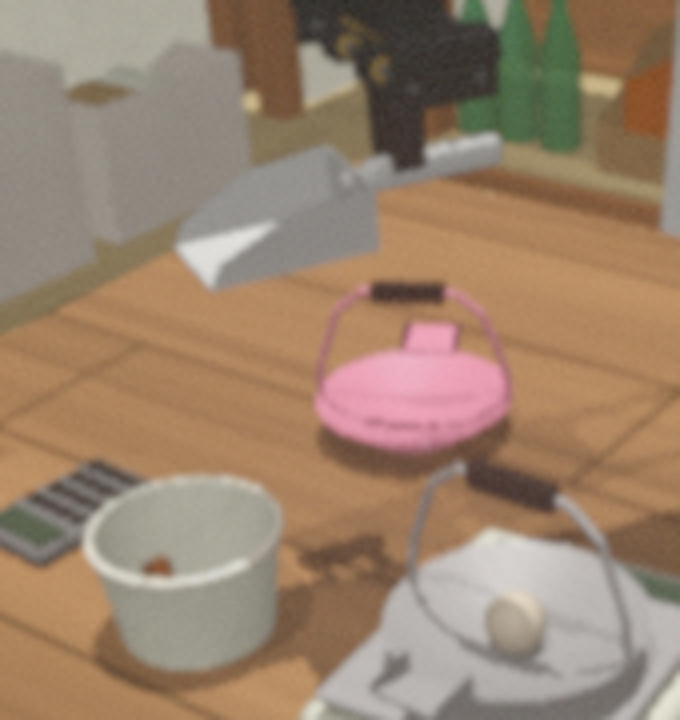

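View pics/t6.png

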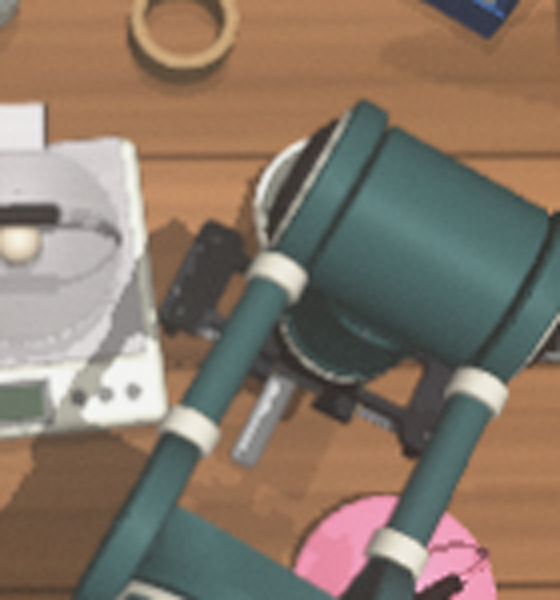

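{"api": "move_arm", "payload": {
  "series": [
    [0.0015,0.006,0,0,0,1.48],
    [0.003,0.012,0,0,0,1.48],
    [0.004,0.018,0,0,0,1.48],
    [0.006,0.024,0,0,0,1.48],
    [0.007,0.03,0,0,0,1.48],
    [0.008,0.034,0,0,0,1.48],
    [0.008,0.034,0,0,0,1.48],
    [0.008,0.034,0,0,0,1.48],
    [0.008,0.034,0,0,0,1.48],
    [0.008,0.034,0,0,0,1.48],
    [0.008,0.034,0,0,0,1.48],
    [0.008,0.034,0,0,0,1.48]
  ]
}}

```text
time: 13.38
tcp_pos: [0.4695, 0.1214, 0.292]
ee_rot: [3.128, -0.277, -0.011]
wrist_force: [0.7, -0.7, -1.9]
finger_gap: 0.0172
```

{"api": "move_arm", "payload": {
  "series": [
    [0.008,0.034,0,0,0,0],
    [0.008,0.034,0,0,0,0],
    [0.008,0.032,0,0,0,0],
    [0.007,0.028,-0.01,0,0,0],
    [0.006,0.026,-0.015,0,0,0],
    [0.006,0.024,-0.02,0,0,0],
    [0.005,0.02,-0.02,0,0,0],
    [0.004,0.016,-0.02,0,0,0],
    [0.003,0.012,-0.02,0,0,0],
    [0.002,0.008,-0.02,0,0,0],
    [0.0015,0.004,-0.015,0,0,0],
    [0,0,-0.01,0,0,0]
  ]
}}

```text
time: 14.38
tcp_pos: [0.5264, 0.3577, 0.1389]
ee_rot: [3.126, -0.279, -0.014]
wrist_force: [-0.1, -0.3, -0.8]
finger_gap: 0.017
```

{"api": "move_arm", "payload": {
  "series": [
    [0,0,-0.01,0,0,0],
    [0,0,-0.02,0,0,0],
    [0,0,-0.02,0,0,0],
    [0,0,-0.02,0,0,0],
    [0,0,-0.015,0,0,0],
    [0,0,-0.01,0,0,0],
    [0,0,-0.005,0,0,0],
    [0,0,-0.003,0,0,0],
    [0,0,0,0,0,0],
    [0,0,0,0,0,0]
  ]
}}

```text
time: 15.22
tcp_pos: [0.5279, 0.3572, 0.0409]
ee_rot: [-3.128, 0.282, 0.005]
wrist_force: [0.7, 0.4, -1.8]
finger_gap: 0.0169
```

```bash
python3 - <<'E'
from h import *
np.set_printoptions(precision=4,suppress=True)
o=r.get_obs(); R=Ro.from_rotvec(o["ee_rot"]).as_matrix(); print(o["time"],o["joints"],o["tcp_pos"],o["finger_gap"],o["wrist_force"],o["wrist_torque"]);print(R)
f=grab("scene"); crop(f,"s7.png",380,220,540,360,4)
E
```

```text
15.2167 [0.5544 0.3499 1.8345 0.003  0.9592 2.3034] [0.5279 0.3572 0.0409] 0.016910208357707512 [ 0.7404  0.413  -1.7975] [ 0.0497  0.1918 -0.0245]
[[ 0.9838 -0.179  -0.003 ]
 [-0.179  -0.9838  0.001 ]
 [-0.0032 -0.0005 -1.    ]]
```

View pics/s7.png

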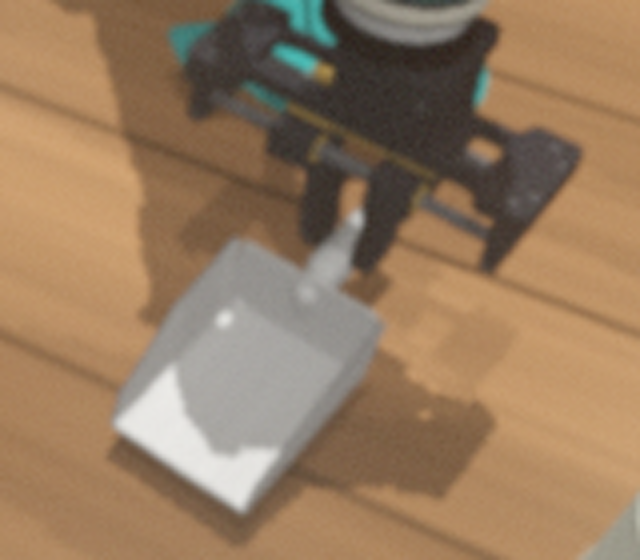

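{"api": "move_arm", "payload": {
  "series": [
    [0,0,-0.006,0,0,0],
    [0,0,-0.006,0,0,0],
    [0,0,-0.005,0,0,0],
    [0,0,-0.003,0,0,0],
    [0,0,-0.002,0,0,0],
    [0,0,-0.001,0,0,0],
    [0,0,0,0,0,0]
  ]
}}

```text
time: 15.85
tcp_pos: [0.527, 0.3568, 0.0169]
ee_rot: [3.128, -0.282, -0.007]
wrist_force: [-0.5, 0.1, -1.4]
finger_gap: 0.0167
```

{"api": "move_arm", "payload": {
  "series": [
    [0,0,0,0,0,0],
    [0,0,0,0,0,0],
    [0,0,0,0,0,0],
    [0,0,0,0,0,0],
    [0,0,0,0,0,0],
    [0,0,0,0,0,0],
    [0,0,0,0,0,0],
    [0,0,0,0,0,0]
  ],
  "fingers": 0.08
}}

```text
time: 16.52
tcp_pos: [0.5271, 0.3568, 0.0168]
ee_rot: [3.129, -0.282, -0.007]
wrist_force: [1.0, 0.0, -0.1]
finger_gap: 0.068
```

Now rise straight up and look.

{"api": "move_arm", "payload": {
  "series": [
    [0,0,0,0,0,0],
    [0,0,0,0,0,0],
    [0,0,0.01,0,0,0],
    [0,0,0.02,0,0,0],
    [0,0,0.03,0,0,0],
    [0,0,0.035,0,0,0],
    [0,0,0.035,0,0,0],
    [0,0,0.035,0,0,0],
    [0,0,0.035,0,0,0],
    [0,0,0.035,0,0,0],
    [0,0,0.02,0,0,0],
    [0,0,0,0,0,0]
  ]
}}

```text
time: 17.52
tcp_pos: [0.5298, 0.3586, 0.2802]
ee_rot: [-3.122, 0.281, -0.008]
wrist_force: [0.4, 0.5, 1.4]
finger_gap: 0.0802
```

```bash
python3 - <<'E'
from h import *
np.set_printoptions(precision=4,suppress=True)
o=r.get_obs(); print(o["time"],o["joints"],o["tcp_pos"],o["finger_gap"])
f=grab("scene"); crop(f,"s8.png",190,150,510,370,2.4)
f=grab("top"); crop(f,"t8.png",190,140,440,250,3)
f=grab("wrist"); cv2.imwrite("pics/w8.png",f["frame"][:,:,::-1])
E
```

```text
17.5167 [0.5546 0.1592 1.609  0.0026 1.3648 2.3047] [0.5298 0.3586 0.2802] 0.08020674802415362
```

View pics/s8.png

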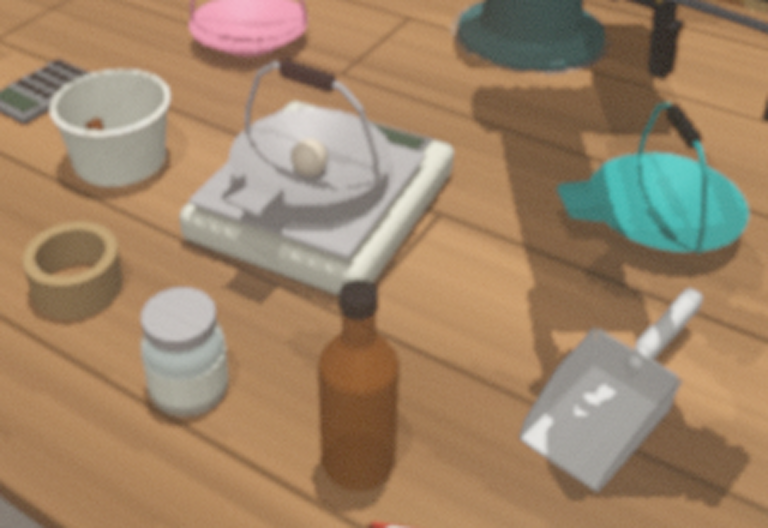

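View pics/t8.png

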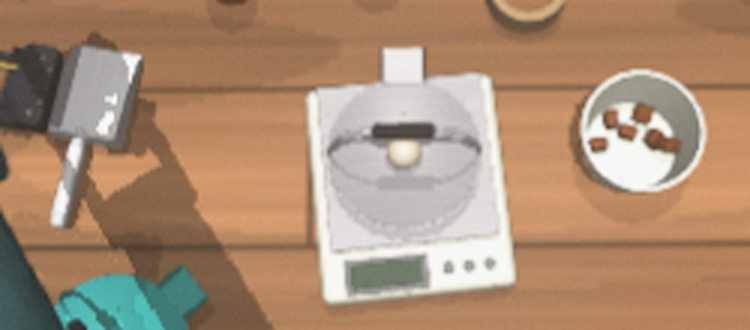

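View pics/w8.png

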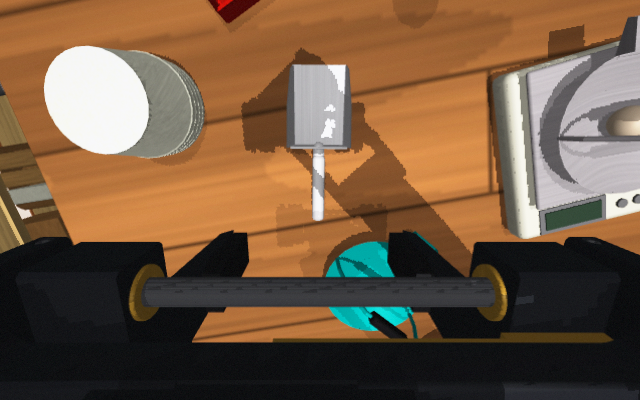

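All six toffees are in the upright tub in the top view, the scoop lies flat and free, and the pan is undisturbed. Next I move past the pan for a wrist look at the grip bar.

{"api": "move_arm", "payload": {
  "series": [
    [0,-0.0263,0.001,0,0,5.57],
    [0,-0.0263,0.001,0,0,5.57],
    [0,-0.0263,0.001,0,0,5.57],
    [0,-0.0263,0.001,0,0,5.57],
    [0,-0.0263,0.001,0,0,5.57],
    [0,-0.0263,0.001,0,0,5.57],
    [-0.001,-0.0263,0.001,0,0,5.57],
    [-0.001,-0.0263,0.001,0,0,5.57],
    [-0.001,-0.0263,0.001,0,0,5.57],
    [-0.001,-0.0263,0.001,0,0,5.57],
    [-0.001,-0.0263,0,0,0,5.57],
    [-0.001,-0.0263,0,0,0,5.57]
  ],
  "fingers": 0.06
}}

```text
time: 18.67
tcp_pos: [0.5193, 0.0399, 0.279]
ee_rot: [2.763, 1.494, -0.012]
wrist_force: [-0.1, -0.2, 0.4]
finger_gap: 0.0602
```

{"api": "move_arm", "payload": {
  "series": [
    [0,-0.0263,0,0,0,5.57],
    [0,-0.0263,0,0,0,5.57],
    [0,-0.0263,0,0,0,5.57],
    [0,-0.0263,0,0,0,5.57],
    [0,-0.0263,0,0,0,5.57],
    [0,-0.0263,0,0,0,5.57],
    [0,0,0,0,0,0],
    [0,0,0,0,0,0],
    [0,0,0,0,0,0]
  ]
}}

```text
time: 19.42
tcp_pos: [0.52, -0.116, 0.2798]
ee_rot: [2.224, 2.218, -0.006]
wrist_force: [-0.4, 0.1, -0.6]
finger_gap: 0.0597
```

```bash
python3 - <<'E'
from h import *
np.set_printoptions(precision=4,suppress=True)
o=r.get_obs(); print(o["time"],o["joints"],o["tcp_pos"],o["finger_gap"]); print(Ro.from_rotvec(o["ee_rot"]).as_matrix())
f=grab("wrist"); cv2.imwrite("pics/w9.png",f["frame"][:,:,::-1])
for X in [(.5235,-.0255,.201),(.5235,.0065,.201),(.5235,-.0575,.201),(.524,-.026,.093)]: print(X,proj(f,X))
E
```

```text
19.4167 [-0.2638 -0.0403  1.8202 -0.0037  1.3635 -0.2604] [ 0.52   -0.116   0.2798] 0.05966211065069175
[[ 0.0026  1.     -0.0026]
 [ 1.     -0.0026 -0.003 ]
 [-0.003  -0.0026 -1.    ]]
(0.5235, -0.0255, 0.201) (np.float64(320.32313689021834), np.float64(95.14082752079962))
(0.5235, 0.0065, 0.201) (np.float64(320.3433131737623), np.float64(52.89496488609706))
(0.5235, -0.0575, 0.201) (np.float64(320.30477916012916), np.float64(134.34225885161163))
(0.524, -0.026, 0.093) (np.float64(320.1357460696169), np.float64(104.17600199289326))
```

View pics/w9.png

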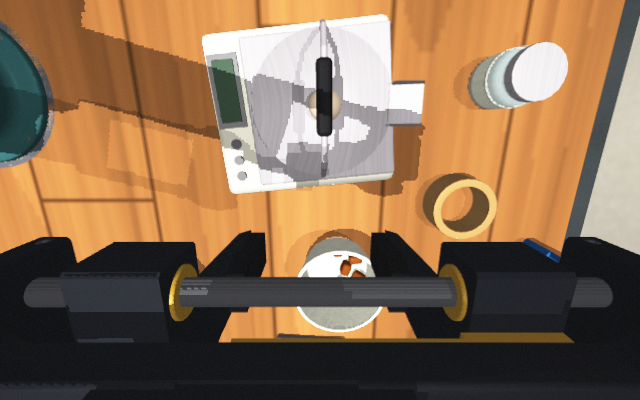

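```bash
python3 - <<'E'
from h import *
np.set_printoptions(precision=4,suppress=True)
def bar(f,box):
    u0,v0,u1,v1=box; m=(f["frame"][v0:v1,u0:u1].max(2)<70).astype(np.uint8)
    n,l,st,c=cv2.connectedComponentsWithStats(m); i=1+st[1:,4].argmax()
    v,u=np.where(l==i); (c,wh,a)=cv2.minAreaRect(np.c_[u,v].astype(np.float32)); print(st[i],c,wh,a)
    return (c[0]+u0,c[1]+v0)
w=grab("wrist"); t=grab("top"); s=grab("scene")
a=bar(w,(300,30,345,150)); b=bar(t,(300,170,350,200)); c=bar(s,(295,170,340,195))
print(a,b,c); print("wt",*tri([(w,a),(t,b)])); print("ws",*tri([(w,a),(s,c)])); print("ts",*tri([(t,b),(s,c)])); print("wts",*tri([(w,a),(t,b),(s,c)]))
for z in(.192,.201): print(plane(w,a,z))
E
```

```text
[  16   28   16   78 1192] (23.5, 66.5) (77.0, 15.0) 90.0
[45 11  5 14 50] (47.0, 17.5) (13.0, 4.0) 90.0Traceback (most recent call last):
  File "<stdin>", line 9, in <module>
  File "<stdin>", line 5, in bar
ValueError: attempt to get argmax of an empty sequence
```

```bash
python3 - <<'E'
from h import *
np.set_printoptions(precision=4,suppress=True)
w=grab("wrist")
a=(323.9,96.9)
for z in(.192,.201): print(plane(w,a,z))
s=grab("scene"); print(tri([(w,a),(s,(318.2,181))]))
E
```

```text
[ 0.5276 -0.0255  0.192 ]
[ 0.5274 -0.0263  0.201 ]
(array([ 0.5264, -0.0241,  0.1928]), np.float64(0.0018472252489015952))
```

{"api": "move_arm", "payload": {
  "series": [
    [0,0.015,0,0,0,0],
    [0.001,0.025,0,0,0,0],
    [0.002,0.025,0,0,0,0],
    [0.003,0.017,0,0,0,0],
    [0,0.0085,0,0,0,0],
    [0,0,0,0,0,0],
    [0,0,0,0,0,0]
  ],
  "fingers": 0.05
}}

```text
time: 20.3
tcp_pos: [0.527, -0.0259, 0.2819]
ee_rot: [2.218, 2.219, -0.005]
wrist_force: [-0.7, -0.3, 0.2]
finger_gap: 0.0499
```

```bash
python3 - <<'E'
from h import *
np.set_printoptions(precision=4,suppress=True)
o=r.get_obs(); print(o["time"],o["tcp_pos"],o["finger_gap"]); print(Ro.from_rotvec(o["ee_rot"]).as_matrix())
f=grab("wrist"); cv2.imwrite("pics/w10.png",f["frame"][:,:,::-1])
E
```

```text
20.3 [ 0.527  -0.0259  0.2819] 0.04991090509544082
[[-0.0007  1.      0.0008]
 [ 1.      0.0007 -0.0052]
 [-0.0052  0.0008 -1.    ]]
```

View pics/w10.png

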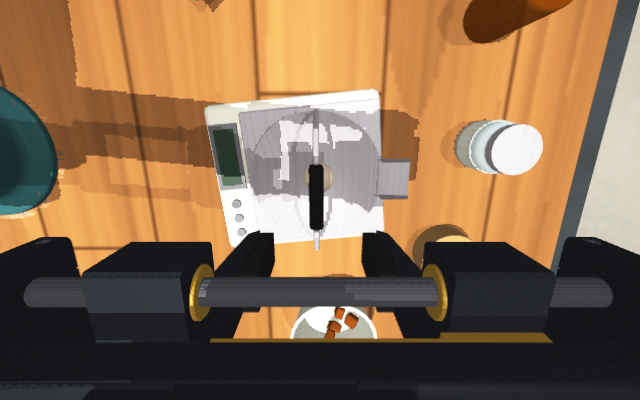

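The bar is centred between the fingers, at column 316 against a finger middle of 318. I'll descend onto it.

{"api": "move_arm", "payload": {
  "series": [
    [-0.001,0,-0.01,0,0,0],
    [0,0,-0.018,0,0,0],
    [0,0,-0.02,0,0,0],
    [0,0,-0.02,0,0,0],
    [0,0,-0.016,0,0,0],
    [0,0,-0.012,0,0,0],
    [0,0,-0.008,0,0,0],
    [0,0,-0.004,0,0,0],
    [0,0,0,0,0,0],
    [0,0,0,0,0,0]
  ]
}}

```text
time: 21.18
tcp_pos: [0.5265, -0.0263, 0.1743]
ee_rot: [2.22, 2.217, -0.003]
wrist_force: [0.0, 1.0, 0.4]
finger_gap: 0.0499
```

```bash
python3 - <<'E'
from h import *
np.set_printoptions(precision=4,suppress=True)
o=r.get_obs(); print(o["time"],o["tcp_pos"],o["finger_gap"],o["wrist_force"]); print(Ro.from_rotvec(o["ee_rot"]).as_matrix())
f=grab("wrist"); cv2.imwrite("pics/w11.png",f["frame"][:,:,::-1])
f=grab("scene"); crop(f,"s11.png",240,90,400,290,3)
E
```

```text
21.1833 [ 0.5265 -0.0263  0.1743] 0.04987880217008906 [0.011  1.0188 0.394 ]
[[ 0.0011  1.      0.0015]
 [ 1.     -0.001  -0.0046]
 [-0.0046  0.0015 -1.    ]]
```

View pics/w11.png

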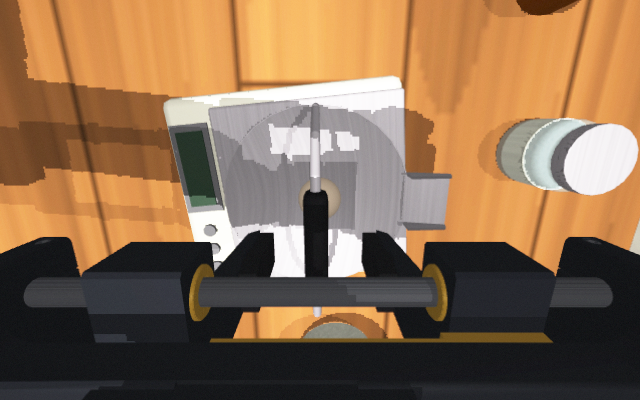

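View pics/s11.png

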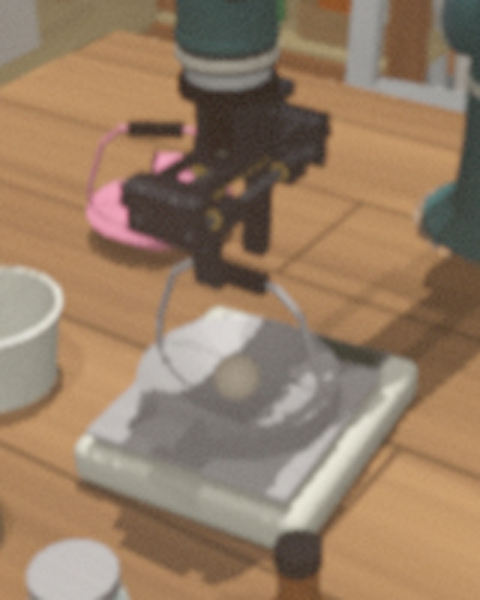

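{"api": "move_arm", "payload": {
  "series": [
    [-0.001,0,0,0,0,0],
    [0,0,0,0,0,0],
    [0,0,0,0,0,0],
    [0,0,0,0,0,0],
    [0,0,0,0,0,0],
    [0,0,0,0,0,0],
    [0,0,0,0,0,0],
    [0,0,0,0,0,0],
    [0,0,0,0,0,0],
    [0,0,0,0,0,0]
  ],
  "fingers": 0.0,
  "grip_force": 15
}}

```text
time: 22.12
tcp_pos: [0.5252, -0.0262, 0.1738]
ee_rot: [2.22, 2.218, -0.004]
wrist_force: [0.5, -1.1, -0.5]
finger_gap: 0.0137
```

{"api": "move_arm", "payload": {
  "series": [
    [0,0,0,0,0,0],
    [0,0,0,0,0,0],
    [0,0,0,0,0,0],
    [0,0,0,0,0,0]
  ],
  "grip_force": 45
}}

```text
time: 22.45
tcp_pos: [0.5251, -0.0261, 0.1739]
ee_rot: [2.22, 2.218, -0.004]
wrist_force: [0.7, 0.4, 0.6]
finger_gap: 0.0126
```

```bash
python3 - <<'E'
from h import *
np.set_printoptions(precision=4,suppress=True)
o=r.get_obs(); print(o["time"],o["tcp_pos"],o["finger_gap"],o["wrist_force"],o["wrist_torque"])
f=grab("wrist"); cv2.imwrite("pics/w12.png",f["frame"][:,:,::-1])
E
```

```text
22.45 [ 0.5251 -0.0261  0.1739] 0.012591972608379437 [0.7081 0.4088 0.6208] [-0.2163  0.0226 -0.0241]
```

View pics/w12.png

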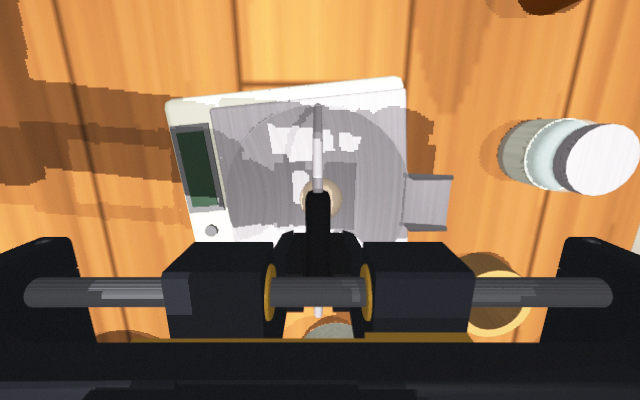

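{"api": "move_arm", "payload": {
  "series": [
    [0,0,0.001,0,0,0],
    [0,0,0.002,0,0,0],
    [0,0,0.003,0,0,0],
    [0,0,0.004,0,0,0],
    [0,0,0.005,0,0,0],
    [0,0,0.006,0,0,0],
    [0,0,0.006,0,0,0],
    [0,0,0.006,0,0,0],
    [0,0,0.006,0,0,0],
    [0,0,0.005,0,0,0],
    [0,0,0.004,0,0,0],
    [0,0,0.003,0,0,0]
  ]
}}

```text
time: 23.5
tcp_pos: [0.5253, -0.0261, 0.2256]
ee_rot: [2.219, 2.218, -0.003]
wrist_force: [0.4, 0.1, -2.4]
finger_gap: 0.0126
```

```bash
python3 - <<'E'
from h import *
np.set_printoptions(precision=4,suppress=True)
o=r.get_obs(); print(o["time"],o["tcp_pos"],o["finger_gap"],o["wrist_force"],o["wrist_torque"]); print(Ro.from_rotvec(o["ee_rot"]).as_matrix()[2])
f=grab("wrist"); cv2.imwrite("pics/w13.png",f["frame"][:,:,::-1])
f=grab("scene"); crop(f,"s13.png",210,90,400,280,4)
E
```

```text
23.5 [ 0.5253 -0.0261  0.2256] 0.012641291518950142 [ 0.3643  0.1185 -2.4433] [-0.0628  0.0781  0.0463]
[-0.0045  0.0015 -1.    ]
```

View pics/w13.png

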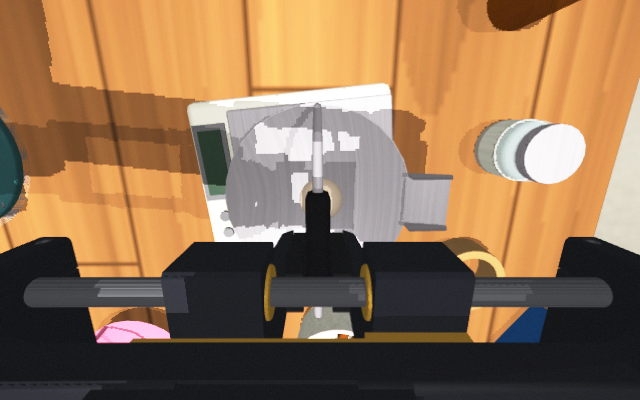

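View pics/s13.png

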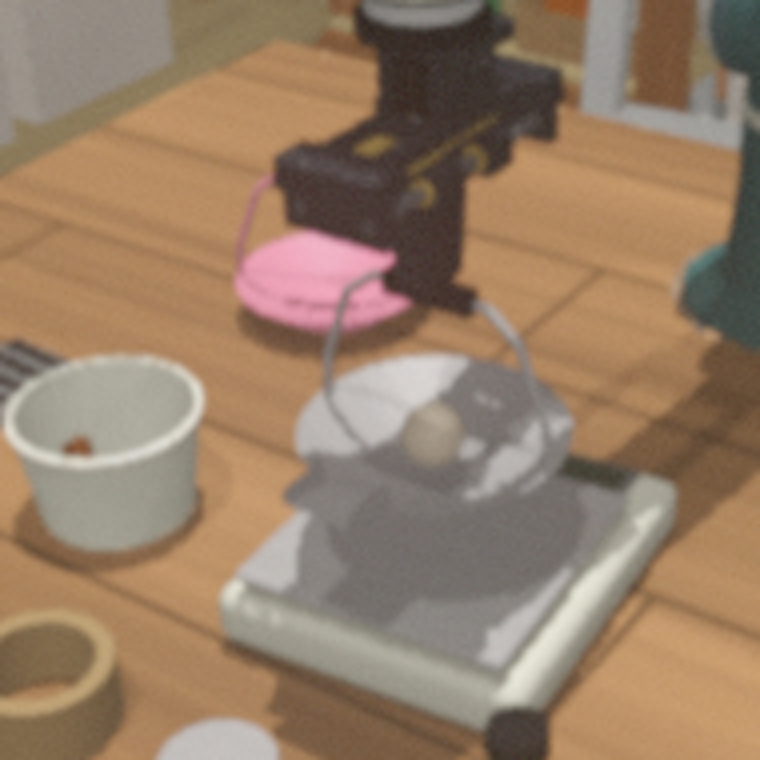

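The pan is up and level, clear of the scale (wrist weight 2.4 N), with the ball in the middle at scene crop (432,433). Now a slow turn and shift.

{"api": "move_arm", "payload": {
  "series": [
    [0,-0.0005,0,0,0,-0.5],
    [0,-0.001,0,0,0,-1],
    [0,-0.0015,0,0,0,-1.5],
    [0,-0.002,0,0,0,-2],
    [0.0005,-0.0025,0,0,0,-2.5],
    [0.0005,-0.003,0,0,0,-3],
    [0.0005,-0.0035,0,0,0,-3],
    [0.0005,-0.004,0,0,0,-3],
    [0.0005,-0.0045,0,0,0,-3],
    [0.0005,-0.005,0,0,0,-3],
    [0.001,-0.005,0,0,0,-3],
    [0.001,-0.005,0,0,0,-3]
  ]
}}

```text
time: 24.6
tcp_pos: [0.5298, -0.0639, 0.2244]
ee_rot: [2.702, 1.599, -0.007]
wrist_force: [-0.9, -0.7, -3.4]
finger_gap: 0.0119
```

{"api": "move_arm", "payload": {
  "series": [
    [0.0008,-0.005,0,0,0,-3],
    [0.0008,-0.005,0,0,0,-3],
    [0.0008,-0.005,0,0,0,-3],
    [0.0008,-0.005,0,0,0,-3],
    [0.0008,-0.005,0,0,0,-3],
    [0.0008,-0.005,0,0,0,-3],
    [0.0008,-0.005,0,0,0,-3],
    [0.0008,-0.005,0,0,0,-3],
    [0.0008,-0.005,0,0,0,-3],
    [0.0008,-0.005,0,0,0,-3],
    [0.0008,-0.005,0,0,0,-3],
    [0.0008,-0.005,0,0,0,-3]
  ]
}}

```text
time: 25.6
tcp_pos: [0.5394, -0.1239, 0.2243]
ee_rot: [3.065, 0.686, -0.008]
wrist_force: [0.6, 0.4, -1.9]
finger_gap: 0.0123
```

{"api": "move_arm", "payload": {
  "series": [
    [0.0008,-0.005,0,0,0,-3],
    [0.0008,-0.005,0,0,0,-3],
    [0.0008,-0.005,0,0,0,-3],
    [0.0008,-0.005,0,0,0,-3],
    [0.0008,-0.005,0,0,0,-2.5],
    [0.0008,-0.005,0,0,0,-2.5],
    [0.0006,-0.0045,0,0,0,-2],
    [0.0005,-0.004,0,0,0,-1.5],
    [0.0004,-0.0035,0,0,0,-1.2],
    [0.0003,-0.003,0,0,0,-0.8],
    [0.0003,-0.0025,0,0,0,-0.6],
    [0.0002,-0.002,0,0,0,-0.4]
  ]
}}

```text
time: 26.6
tcp_pos: [0.5467, -0.1733, 0.2248]
ee_rot: [3.14, 0.052, -0.007]
wrist_force: [-0.5, 0.5, -1.8]
finger_gap: 0.0125
```

{"api": "move_arm", "payload": {
  "series": [
    [0,-0.0015,0,0,0,0],
    [0,-0.001,0,0,0,0],
    [0,-0.001,0,0,0,0],
    [0,-0.0005,0,0,0,0],
    [0,0,0,0,0,0],
    [0,0,0,0,0,0],
    [0,0,0,0,0,0],
    [0,0,0,0,0,0]
  ]
}}

```text
time: 27.27
tcp_pos: [0.5468, -0.177, 0.2248]
ee_rot: [3.14, 0.054, -0.007]
wrist_force: [0.1, -0.5, -1.8]
finger_gap: 0.0121
```

```bash
python3 - <<'E'
from h import *
np.set_printoptions(precision=4,suppress=True)
o=r.get_obs(); print(o["time"],o["tcp_pos"],o["finger_gap"],o["wrist_force"],o["joint_velocities"]); R=Ro.from_rotvec(o["ee_rot"]).as_matrix(); print(R)
psi=np.arctan2(R[1,1],R[0,1]); print("yaw",np.degrees(psi)); print("lip est",o["tcp_pos"][:2]+.116*np.array([np.cos(psi),np.sin(psi)]))
f=grab("wrist"); cv2.imwrite("pics/w14.png",f["frame"][:,:,::-1])
f=grab("scene"); crop(f,"s14.png",190,90,380,280,4)
f=grab("top"); crop(f,"t14.png",290,130,440,250,5)
E
```

```text
27.2667 [ 0.5468 -0.177   0.2248] 0.012084553414690152 [ 0.0501 -0.4542 -1.8358] [-0.0016 -0.0005  0.0009 -0.0012 -0.0008 -0.0019]
[[ 0.9994  0.0343 -0.0044]
 [ 0.0343 -0.9994 -0.0008]
 [-0.0045  0.0007 -1.    ]]
yaw -88.03582032578117
lip est [ 0.5507 -0.2929]
```

View pics/w14.png

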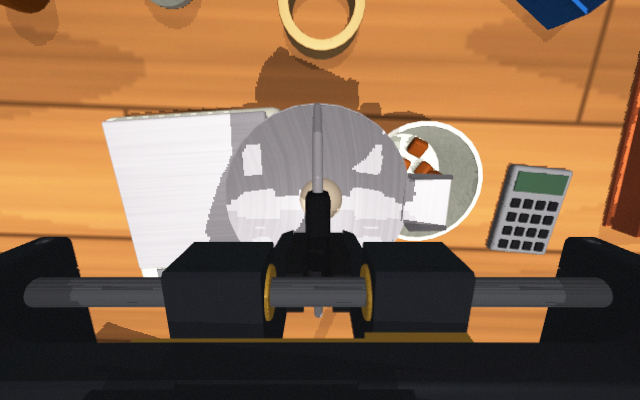

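View pics/s14.png

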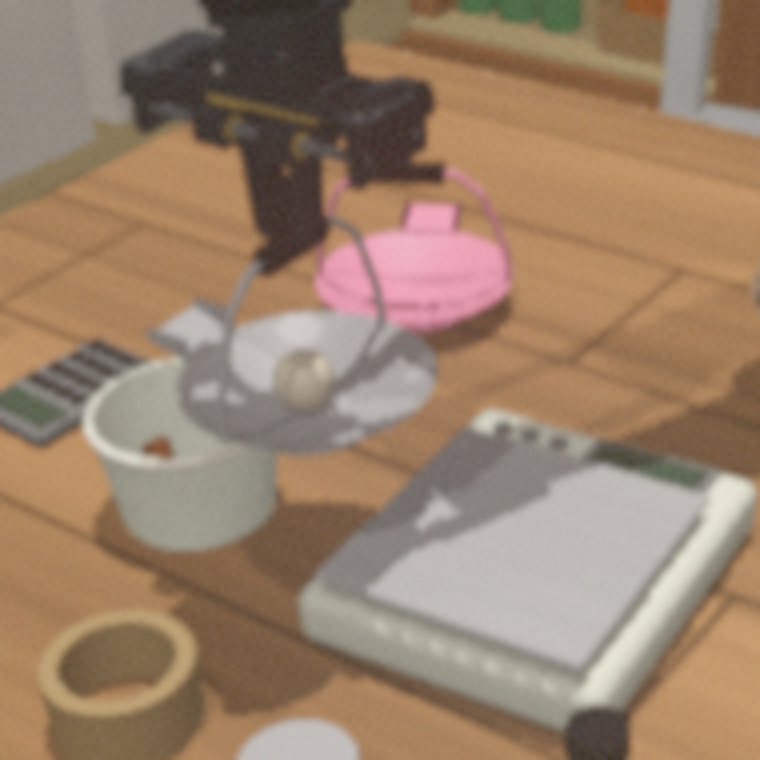

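View pics/t14.png

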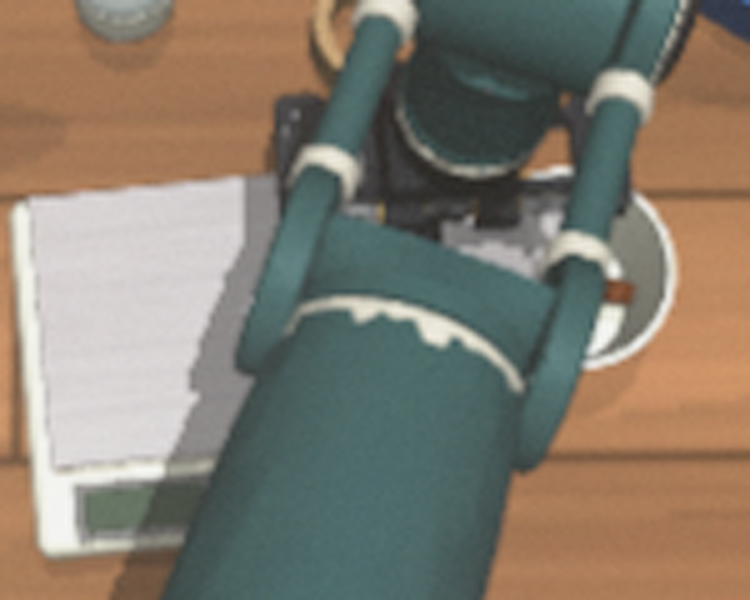

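```bash
python3 - <<'E'
from h import *
np.set_printoptions(precision=4,suppress=True)
o=r.get_obs(); w=grab("wrist"); s=grab("scene")
S=lambda u,v:(190+u/4,90+v/4)
print("ball",*tri([(w,(321,199)),(s,S(303,380))]))
print("lip",*tri([(w,(449,203)),(s,S(174,316))]))
R=Ro.from_rotvec(o["ee_rot"]).as_matrix(); c=o["tcp_pos"]-R[:,2]*.019
x=R[:,1]; z=-R[:,2]; u=c-.128*z
print("exp well",u+.029*z,"exp lip",u+.116*x+.038*z,"under",u)
print("exp ball px",proj(w,u+.029*z),proj(s,u+.029*z),"lip px",proj(w,u+.116*x+.038*z),proj(s,u+.116*x+.038*z))
# tub rim now in the wrist view (outer edge points) at z=.085
P=np.array([plane(w,p,.085)[:2] for p in [(430,121),(470,140),(483,175),(474,215),(455,233),(418,241)]])
A=np.c_[2*P,np.ones(len(P))]; q=np.linalg.lstsq(A,(P**2).sum(1),rcond=None)[0]; print("tub",q[:2],np.sqrt(q[2]+q[:2]@q[:2]))
E
```

```text
ball [ 0.5454 -0.1798  0.139 ] 0.001603501324003586
lip [ 0.5497 -0.292   0.1563] 0.003090954802921782
exp well [ 0.5464 -0.1771  0.1448] exp lip [ 0.5504 -0.293   0.1539] under [ 0.5463 -0.1771  0.1158]
exp ball px (np.float64(317.13090362754923), np.float64(200.8597762105026)) (np.float64(265.4939384600592), np.float64(183.7842492429467)) lip px (np.float64(445.896669371352), np.float64(203.54120882706044)) (np.float64(232.04068208671418), np.float64(169.68696136168245))
tub [ 0.551 -0.298] 0.06979705979290247
```

The triangulated lip is about 5 mm from the tub axis and 70 mm above the rim. The ball is within a few mm of the pan's middle, and the arm is still. I'll let it settle and take a last look at the scoop.

{"api": "move_arm", "payload": {
  "series": [
    [0,0,0,0,0,0],
    [0,0,0,0,0,0],
    [0,0,0,0,0,0],
    [0,0,0,0,0,0],
    [0,0,0,0,0,0],
    [0,0,0,0,0,0]
  ]
}}

```text
time: 28.02
tcp_pos: [0.5467, -0.1771, 0.2248]
ee_rot: [3.14, 0.054, -0.007]
wrist_force: [-0.5, -0.4, -2.0]
finger_gap: 0.0124
```

```bash
python3 - <<'E'
from h import *
o=r.get_obs(); print(o["time"],o["tcp_pos"],o["finger_gap"],o["wrist_force"])
f=grab("scene"); cv2.imwrite("pics/s15.png",f["frame"][:,:,::-1])
E
```

```text
28.0167 [ 0.54672082 -0.17706545  0.22475364] 0.012358929545685496 [-0.49243289 -0.42964447 -2.02002779]
```

View pics/s15.png

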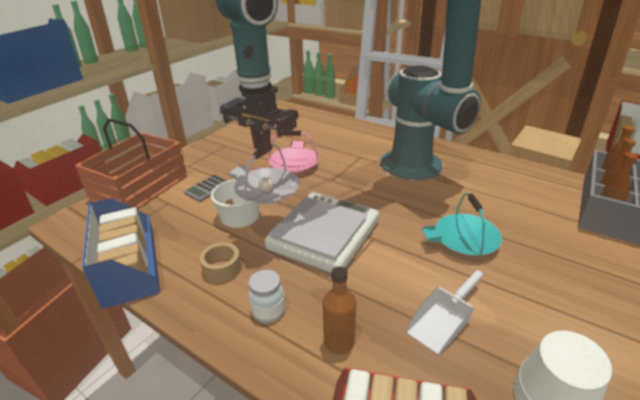

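The scoop is flat at (440,315), the bystanders haven't moved, and the pan is held over the tub at (265,185). Handing in.

```bash
python3 -c "
from rig import sign_off
print(sign_off())"
```

```text
the job is handed in; nothing more can be done
None
```

The job is done and was handed in at about 28 s. I poured all six toffees into the tub and laid the empty scoop flat on its original spot, let go. I then lifted the pan level and unturned, turned it 88° in the air, and left it held with its lip over the tub.

Last checks:
- **Toffees and tub:** all six toffees were in the upright tub in the top view taken after the pour. A last wrist-view fit put the tub centre at (0.551, -0.298), within 5 mm of where I first measured it.
- **Pan:** the lip was about 5 mm from the tub's axis and 70 mm above its rim. The tool was within 0.3° of vertical, and the arm was still.
- **Gobstopper:** measured about 3 mm off the pan's middle sideways and 6 mm low. I put the height down to the ball being partly hidden by the bow.
- **Scoop and bystanders:** in the last scene picture the scoop lay flat and free, and nothing else looked moved.

Some measurements disagreed:
- **Grip bar:** the first triangulation and the wrist camera differed by 3–4 mm in x, so I re-centred on the wrist view before closing.
- **Tub centre:** the scene view and the top view differed by about 8 mm.
- **Finger gap:** the fingers read 1–2 mm narrower than the nominal thickness of both grips.

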